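Clamp a whetstone in its ratchet holder

ROBOT

A 6-joint arm with a two-finger parallel gripper is mounted at the origin on the work surface. World frame = base frame: x ahead of the robot, y to its left, z up, the work surface at z = 0. Lengths are in mm, angles in rad, forces in N, time in s.
With the tool pointing down it reaches from about 300 to 775 mm from the base axis. Payload 14.6 kg.
Tool frame: the origin (TCP) lies midway between the tips of the shut fingers; the grasp point (between the pads) lies 19 mm behind it (pinch_z is the distance from the TCP to the grasp point, in mm); z points along the fingers, y is the direction in which the jaws open and shut (so a half turn about z gives the same grasp; the last joint's range is limited). The gripper opens to 94 mm and grips with 3 to 60 N. Pads are 16 mm wide; open, the fingers measure 119 mm over their backs; the gripper's body (75 mm by 177 mm) begins 78 mm behind the grasp point.
Start: joints at [1.131, 0.3, 1.521, -0, 1.321, -0.067], TCP at [200.32, 512.212, 205.446] pointing down, gripper open.
Joint ranges: [-3.03, 3.03], [-0.79, 2.21], [0.23, 2.52], [-1.04, 4.18], [0, 3.07], [-2.55, 2.55]. Speed limits (rad/s): [2.22, 2.22, 2.57, 3.14, 3.14, 3.14].

INTERFACE

Orientations are given as [roll, pitch, yaw] about the fixed x, y, z axes, in that order (R = Rz(yaw) Ry(pitch) Rx(roll)).
In Python, from cell import read_state, camera, sign_off, pinch_z gives the robot as it stands. The module is installed in compiled form; this text tells all that it offers.
- The arm moves only by the tool servo_tool, never from a script. Its argument "series" is a list of rows, each a list of 6 numbers: the shift along the tool's x, y, z in cm, then the turn, a rotation vector about the tool's x, y, z in rad. In form: [[tx, ty, tz, rx, ry, rz], ...]. A call has exactly 10 rows; each row is the pose to reach, as a shift and turn from the pose commanded when the call began, along the tool's axes at that moment; what a row does not reach only later rows make up. A row lasts 1/12 s, in which the tool goes at most 41.7 mm and 7.16 degrees, less where a joint would pass 70% of its speed; a pose out of reach is approached as far as the arm can. A call with a gripper value outside its range is refused whole. "gripper" is the finger opening in cm, from 0 to 9.4, set as the call begins (left out, the last holds). The fingers move at their own pace and stop on an object; "grip_force" is the grip in N (left out, the last holds). Time passes only in rows, so rows that repeat a pose let the fingers close, or fill a call up. It gives the time, the measured TCP pose, the force and the opening at its end, in the units of the state.
- read_state(): the state, without advancing time (a new reading comes with each control period).
- camera(name): name is "scene" or "top" or "wrist"; returns a dict with "pixels" (384x512x3 uint8, red, green, blue), "fx", "fy", "cx", "cy" (pixels), "pose" (4x4, takes a point from camera to world coordinates); the wrist camera has in their place "mount" (4x4, takes a point from camera to tool coordinates, whose origin is the TCP and whose axes are the flange's). Camera axes: x right, y down, z forward; pixel columns grow to the right and rows downward; lengths in mm; the calibration is good to about 2 mm. A picture is of the moment at which its call begins: read the wrist's pose just before it. There is no depth.
- sign_off(): hands the job in, once; it reports no verdict.
The state is a dict: "clock": time; "joints": joint angles; "qd": joint speeds; "effort": joint torques, N m; "eef_pos": TCP position; "eef_rot": TCP orientation; "wrist_force": force on the tool from outside, world axes, zero at the start; "moment": the same for the moment, N m; "finger_gap": finger opening in mm.
Only numpy, scipy, OpenCV 4.12 (cv2) and the standard library are available. Lean on these libraries where they do the work, as an engineer would, in place of code of your own. Each camera call takes 0.05 s, during which the arm holds its last target.

TASK

Lay the big whetstone flat in the bed of the sharpening holder, between the end stop and the jaw, and let go of it. Then swing the ratchet lever back and forth so that the jaw closes on the stone, until working the lever takes a firm push of about 10 newtons at its grip; the stone is brittle, so never push harder than 12 newtons. Finish with the lever swung gently back to its rest stop, and leave the other things on the worktop where they are.

Things in the scene. Friction and masses are not known exactly. Their poses are not given: they have to be found in the camera images.
- stone_center (a point): centre of the loose grey whetstone, a rectangular block 140 mm long (its x axis) x 50 mm wide (its y axis) x 30 mm high, about 0.5 kg; it starts flat on the worktop
- bed (a point): point on the centre line of the holder's flat bed, on its surface, 14 mm above the worktop. The holder is a fixed aluminium plate 90 mm wide. y runs along the bed from end stop to jaw; the wheel's centre lies 180 mm off at +y. Bed: y -105 to +95 mm. Two side rails, 8 mm high, leave a channel 58 mm wide for the stone, laid with its long side along y
- stop_face (a point): middle of the end stop's face that the stone bears on: a fixed steel block 56 mm wide, 22 mm high, 20 mm thick on the bed, facing +y of the bed, 82 to 58 mm on the -y side of bed. The stone may be laid a few mm off it: the jaw pushes it up to the stop
- lever_axis (a point): on the upright axis of lever and toothed wheel, 66 mm above the worktop, level with the bar's top; axes as the bed's. The wheel drives a sprung steel jaw (50 mm wide, 28 mm above the bed, 3.2 N/mm, 36 mm travel) towards the stop, 4.7 mm a notch. It starts 10 to 60 mm clear of a stone lying at the stop and cannot be drawn back; on the stone each notch adds 15 N, or 3 N at the grip
- lever_grip (a point): middle of the lever's upright black grip, a round post 20 mm in diameter and 60 mm high (from 66 to 126 mm above the worktop), 120 mm from the axis, at the end of a flat bar 22 mm wide
- lever (a joint): lever angle in rad: 0 at its rest stop, 1.05 at its far stop (both hard), growing clockwise from above; at 0 the bar points 0.5 rad anticlockwise of the bed's +y. Growing is the working stroke, turning the wheel (0.21 rad a notch); on the way back a second pawl holds the wheel, which may settle back by up to a notch. Stays where left. Jaw free: 1 to 2 N. Held still, it pushes back 1 to 2 N less
- slip_stone: a small slip stone, 90 x 30 x 16 mm, lying flat; origin: centre of its underside; not part of the job
- mug: a white mug, 76 mm across, 85 mm high; origin: centre of its underside; not part of the job
- oil_bottle: a green glass bottle, 56 mm across, 170 mm high; origin: centre of its underside; not part of the job
- bowl: a white bowl, 120 mm across, 50 mm high; origin: centre of its underside; not part of the job
- spatula: a kitchen spatula lying flat; origin: below its middle; not part of the job
- spice_jar: a small glass jar, 48 mm across, 75 mm high; origin: centre of its underside; not part of the job
- cup: a white plastic cup, 70 mm across, 80 mm high; origin: centre of its underside; not part of the job
Mind the look-alikes: they are no part of the job. What is shaped like the part that bears stone_center but green or purple is not meant.

How it is judged (in metres and radians):
On the way, in this order (a step that is already met when the one before it is completed fails the run):
1. the stone lies flat in the bed between end stop and jaw, let go (x of stone_center in the frame of bed between -0.008 and 0.008 m and y of stone_center in the frame of bed between -0.02 and 0.08 m and z of stone_center in the frame of bed between 0.009 and 0.021 m and angle between the x axis of stone_center and the y axis of bed, either way round below 0.12 rad and contact force between the fingers and stone below 0.2 N), for 0.2 s.
2. the jaw presses the stone against the end stop with at least 25 N (x of stone_center in the frame of bed between -0.008 and 0.008 m and y of stone_center in the frame of bed between -0.02 and 0.08 m and z of stone_center in the frame of bed between 0.009 and 0.021 m and angle between the x axis of stone_center and the y axis of bed, either way round below 0.12 rad and contact force between end_stop and stone above 25 N), for 0.3 s.
At the end, for the whole second after the job is handed in: the stone lies flat in the bed (within 8 mm of its centre line, square to 0.12 rad) clamped between end stop and jaw with 25 to 60 N, and the lever is left within 0.09 rad of its rest stop (all of step 2 and value of joint lever below 0.09 rad and velocity of joint lever below 0.05 rad/s and contact force between the fingers and lever below 0.2 N and contact force between end_stop and stone below 60 N); the robot touches nothing.
It fails at once if the stone is overloaded: more than 72 N between stone and end stop (contact force between end_stop and stone above 72 N).
It fails at once if the lever is forced with more than 25 N, against its stops too (contact force between the arm and lever above 25 N).
It fails at once if one of the other things is moved by more than 30 mm (distance of any of slip_stone, mug, oil_bottle, bowl, spatula, spice_jar, cup from where it was at the start of the episode above 0.03 m).
It also fails if it takes over 72 s, if anything falls off the work surface, if the arm or the gripper's body presses on something with over 40 N, if the wrist force passes 120 N, or if a joint passes its speed limit or range.

## Working session

There is one attempt and no reset: what is moved stays moved. The work goes in short steps, Python scripts to look and compute and a tool call to move; the robot and the scene stay as the last step left them, time stands still between calls to the robot, and variables do not carry over. Pictures are saved under pics/ and viewed, and the job is handed in when it is done.

Besides the shell and the picture viewer there is one more tool, called after ">>>" as name(argument=value, ...) on one line, values as JSON. servo_tool: Moves the arm, as the interface text tells. Its arguments: {"type":"object","properties":{"series":{"type":"array"},"gripper":{"type":"number"},"grip_force":{"type":"number"}},"required":["series"]}

```bash
mkdir -p pics; ls; python3 - <<'E'
from cell import *
import cv2,numpy as np,pickle
s=read_state();print(s, pinch_z)
for n in("scene","top","wrist"):
    c=camera(n);cv2.imwrite(f"pics/{n}0.png",c["pixels"][:,:,::-1]);pickle.dump(c,open(f"{n}0.pkl","wb"))
    print(n,{k:v for k,v in c.items() if k!="pixels"})
E
```

```text
pics
{'clock': 0.0, 'joints': array([ 1.13139750e+00,  3.00473594e-01,  1.52155437e+00, -3.35597651e-05,
        1.32069707e+00, -6.66025888e-02]), 'qd': array([-4.06957915e-04, -1.03498916e-03, -1.18539857e-03,  5.42804491e-04,
       -5.97981635e-05, -1.81498741e-05]), 'effort': array([ 1.69344908e-04, -5.31822038e+01, -3.52738917e+01,  7.08097452e-02,
        2.45916046e-02, -9.64189940e-05]), 'eef_pos': array([200.22649418, 511.98873367, 204.89626006]), 'eef_rot': array([-3.14046062e+00, -4.29295074e-05,  2.76880471e+00]), 'wrist_force': array([ 0.19105911, -0.06513606,  0.28361472]), 'moment': array([-0.02411291, -0.07172687,  0.02064523]), 'finger_gap': 93.85160631344517} 18.8
scene {'fx': 413.9854774793384, 'fy': 413.9854774793384, 'cx': 253.80903906965705, 'cy': 195.7344756356758, 'pose': array([[ 7.60241679e-01,  3.84667832e-01, -5.23510504e-01,
         1.08944116e+03],
       [ 6.49470453e-01, -4.68468725e-01,  5.98936711e-01,
        -6.54266743e+02],
       [-1.48566118e-02, -7.95341255e-01, -6.05979842e-01,
         7.42519028e+02],
       [ 0.00000000e+00,  0.00000000e
[... 266 characters left out ...]
13e-01,  1.07227450e-01, -2.10473069e-02,
        -2.98247108e+00],
       [-1.94342139e-03, -2.09928049e-01, -9.77714906e-01,
         1.18059135e+03],
       [ 0.00000000e+00,  0.00000000e+00,  0.00000000e+00,
         1.00000000e+00]])}
wrist {'fx': 270.67666841852173, 'fy': 270.67666841852173, 'cx': 256.40481780235103, 'cy': 186.7722598264397, 'mount': array([[-1.74374981e-03, -9.67861809e-01, -2.51476594e-01,
         7.28194958e+01],
       [ 9.99998146e-01, -1.48213769e-03, -1.22970534e-03,
        -1.61055942e+00],
       [ 8.17461892e-04, -2.51478272e-01,  9.67862599e-01,
        -1.79325940e+02],
       [ 0.00000000e+00,  0.00000000e+00,  0.00000000e+00,
         1.00000000e+00]])}
```

View pics/scene0.png

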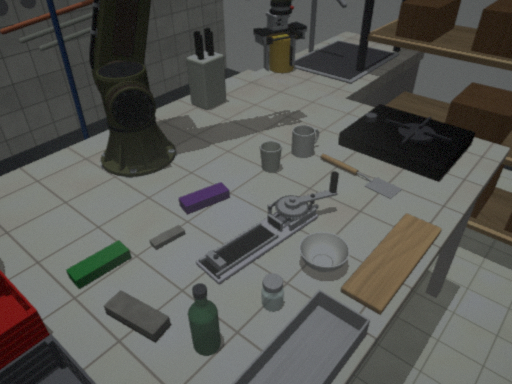

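View pics/top0.png

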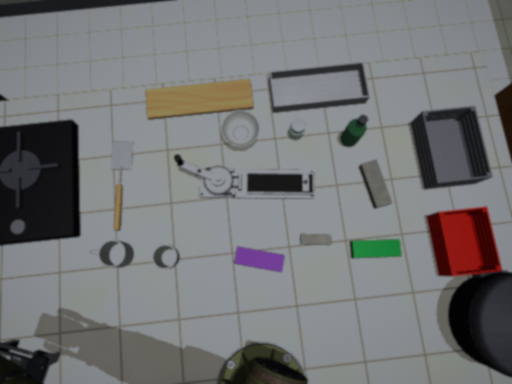

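View pics/wrist0.png

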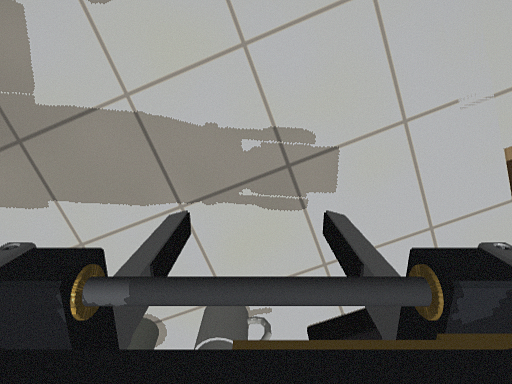

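```bash
cat > h.py <<'E'
import numpy as np,cv2,pickle
from scipy.spatial.transform import Rotation as R
def load(n): return pickle.load(open(n+".pkl","rb"))
def ray(c,u,v,T=None):
    T=c["pose"] if T is None else T
    d=T[:3,:3]@np.array([(u-c["cx"])/c["fx"],(v-c["cy"])/c["fy"],1]);return T[:3,3],d
def onz(c,u,v,z,T=None):
    o,d=ray(c,u,v,T);return (o+d*(z-o[2])/d[2])
def proj(c,p,T=None):
    T=c["pose"] if T is None else T
    q=T[:3,:3].T@(np.array(p)-T[:3,3]);return np.array([c["fx"]*q[0]/q[2]+c["cx"],c["fy"]*q[1]/q[2]+c["cy"]])
def tcpT(s):
    T=np.eye(4);T[:3,:3]=R.from_euler("xyz",s["eef_rot"]).as_matrix();T[:3,3]=s["eef_pos"];return T
def tri(c1,p1,c2,p2):
    o1,d1=ray(c1,*p1);o2,d2=ray(c2,*p2)
    A=np.stack([d1,-d2],1);t=np.linalg.lstsq(A,o2-o1,rcond=None)[0]
    a=o1+t[0]*d1;b=o2+t[1]*d2;return (a+b)/2,np.linalg.norm(a-b)
E
python3 - <<'E'
from h import *
t=load("top0");s=load("scene0")
print(proj(t,[200,512,205]),proj(s,[200,512,205]))
im=cv2.imread("pics/top0.png")
cv2.imwrite("pics/topc.png",cv2.resize(im[95:275,140:400],None,fx=3,fy=3,interpolation=cv2.INTER_CUBIC))
im=cv2.imread("pics/scene0.png")
cv2.imwrite("pics/scenec.png",cv2.resize(im[160:360,100:360],None,fx=3,fy=3,interpolation=cv2.INTER_CUBIC))
E
```

```text
[ 37.01828838 349.71097683] [278.60888181  67.64187998]
```

View pics/topc.png

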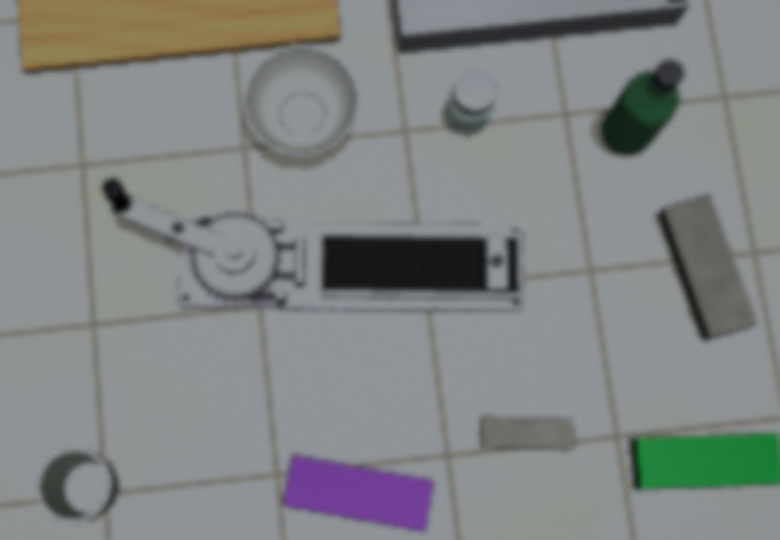

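View pics/scenec.png

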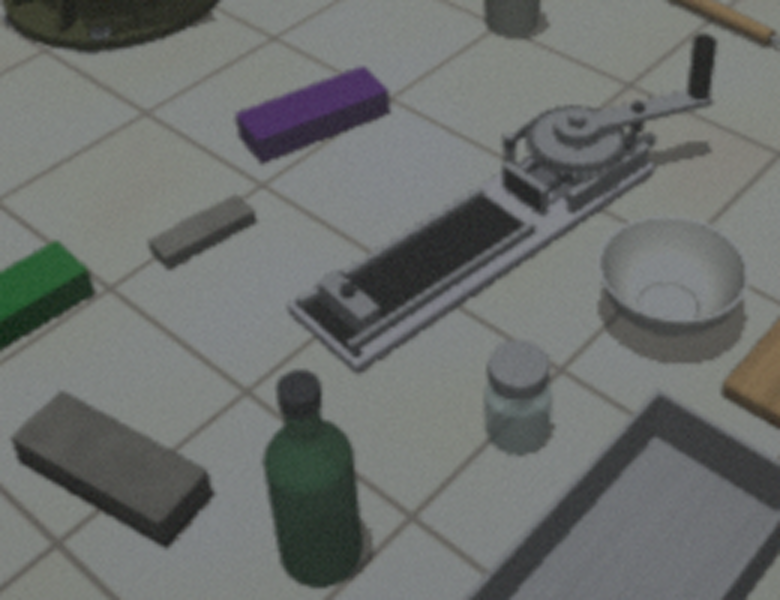

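```bash
python3 - <<'E'
from h import *
t=load("top0");s=load("scene0")
f=lambda x,y:(x/3+140-1/3,y/3+95-1/3)
g=lambda x,y:(x/3+100-1/3,y/3+160-1/3)
def show(n,pts,z,k):
    c,fn=(t,f) if k=='t' else (s,g)
    P=np.array([onz(c,*fn(*p),z)[:2] for p in pts]);print(n,P.round(1).tolist(),"mean",P.mean(0).round(1))
    e=np.diff(np.vstack([P,P[:1]]),axis=0);print("   len",np.linalg.norm(e,axis=1).round(1),"ang",np.arctan2(e[:,1],e[:,0]).round(3))
show("stone t",[(663,208),(710,195),(755,323),(707,338)],30,'t')
show("stone s",[(63,393),(212,490),(165,543),(15,440)],30,'s') if 0 else None
show("stone s",[(63,393),(212,485),(166,530),(14,438)],30,'s')
show("bed dark t",[(322,238),(518,238),(518,290),(322,290)],14,'t')
show("plate end t",[(521,228),(521,309)],14,'t')
show("plate s",[(293,307),(360,367)],12,'s')
show("plate far t",[(182,280),(182,307)],14,'t')
show("stop top t",[(487,238),(508,238),(508,289),(487,289)],36,'t')
print("axis",[onz(t,*f(234,253),z) .round(1)for z in(66,76)], onz(s,*g(577,123),73).round(1))
print("grip top",onz(t,*f(112,184),126).round(1),onz(s,*g(704,38),126).round(1),"bot",onz(t,*f(123,205),66).round(1),onz(s,*g(702,95),66).round(1))
for n,p in dict(bowl=(302,110),jar=(470,115),bottle=(622,140),slip=(527,433)).items(): print(n,onz(t,*f(*p),5).round(0))
E
```

```text
stone t [[604.0, -371.5], [612.3, -421.2], [477.4, -442.2], [467.8, -392.3]] mean [ 540.4 -406.8]
   len [ 50.4 136.5  50.8 137.8] ang [-1.406 -2.987  1.761  0.151]
stone s [[471.3, -397.3], [616.8, -379.3], [620.5, -421.7], [478.7, -443.6]] mean [ 546.8 -410.5]
   len [146.6  42.6 143.4  46.9] ang [ 0.123 -1.484 -2.988  1.729]
bed dark t [[614.8, -25.3], [592.8, -224.2], [539.2, -216.5], [560.9, -19.5]] mean [ 576.9 -121.4]
   len [200.1  54.2 198.2  54.2] ang [-1.681  2.998  1.461 -0.108]
plate end t [[602.9, -228.8], [519.5, -216.7]] mean [ 561.2 -222.7]
   len [84.3 84.3] ang [ 2.998 -0.144]
plate s [[524.4, -219.4], [609.6, -229.7]] mean [ 567.  -224.5]
   len [85.9 85.9] ang [-0.121  3.02 ]
plate far t [[586.7, 120.4], [559.0, 122.8]] mean [572.9 121.6]
   len [27.9 27.9] ang [ 3.058 -0.083]
stop top t [[591.1, -189.2], [588.8, -210.1], [537.2, -202.7], [539.5, -182.0]] mean [ 564.1 -196. ]
   len [21.  52.2 20.8 52.2] ang [-1.681  3.     1.461 -0.138]
axis [array([596.2,  62.4,  66. ]), array([593.8,  61.8,  76. ])] [602.3  54.8  73. ]
grip top [659.8 165.9 126. ] [655.  167.6 126. ] bot [656.4 166.3  66. ] [660.2 167.4  66. ]
bowl [758. -20.   5.]
jar [ 733. -195.    5.]
bottle [ 688. -349.    5.]
slip [ 396. -206.    5.]
```

```bash
cat >> h.py <<'E'
def rel(s,pos,yaw,extra=None):
    """shift cm and rotvec in tool frame from state's pose to tool-down target"""
    T=tcpT(s);Rt=R.from_euler("xyz",[np.pi,0,yaw]).as_matrix()
    sh=T[:3,:3].T@(np.array(pos)-T[:3,3])/10
    rv=R.from_matrix(T[:3,:3].T@Rt).as_rotvec();return np.r_[sh,rv].round(3)
E
cat > go.py <<'E'
import sys;from h import *;from cell import read_state
s=read_state();a=[float(x) for x in sys.argv[1:]]
print(s["clock"].__round__(2),s["eef_pos"].round(1),s["eef_rot"].round(4),s["wrist_force"].round(1),round(s["finger_gap"],1))
print(rel(s,a[:3],a[3]).tolist())
E
python3 go.py 543 -408 160 0.15; python3 go.py 370 55 205 1.46
python3 - <<'E'
from h import *
t=load("top0");f=lambda x,y:(x/3+140-1/3,y/3+95-1/3)
print(onz(t,*f(300,240),42),onz(t,*f(300,285),42))
E
```

```text
0.15 [200.2 512.  205. ] [-3.1407e+00 -1.0000e-04  2.7688e+00] [-0.7 -0.6 -0.3] 94.0
[-65.433, -73.196, 4.562, -0.0, 0.001, 2.619]
0.15 [200.2 512.  205. ] [-3.1407e+00 -1.0000e-04  2.7688e+00] [-0.7 -0.6 -0.3] 94.0
[-32.457, -36.382, 0.032, -0.001, 0.001, 1.309]
[608.13430194  -2.79690011  42.        ] [562.57905618   1.96974958  42.        ]
```

>>> servo_tool(series=[[-32.4, -36.4, 0, 0, 0, 1.31], [-32.4, -36.4, 0, 0, 0, 1.31], [-32.4, -36.4, 0, 0, 0, 1.31], [-32.4, -36.4, 0, 0, 0, 1.31], [-32.4, -36.4, 0, 0, 0, 1.31], [-32.4, -36.4, 0, 0, 0, 1.31], [-32.4, -36.4, 0, 0, 0, 1.31], [-32.4, -36.4, 0, 0, 0, 1.31], [-32.4, -36.4, 0, 0, 0, 1.31], [-32.4, -36.4, 0, 0, 0, 1.31]])

```text
clock: 0.98
eef_pos: [345.0, 119.5, 205.6]
eef_rot: [3.141, -0.0, 1.513]
wrist_force: [0.3, 1.0, -0.4]
finger_gap: 94.0
```

```bash
python3 go.py 543 -408 160 0.15
```

```text
0.98 [345.  119.5 205.6] [ 3.141e+00 -2.000e-04  1.513e+00] [ 0.3  1.  -0.4] 94.0
[-51.521, 22.814, 4.564, 0.0, -0.001, 1.363]
```

>>> servo_tool(series=[[-49, 22.5, 4.5, 0, 0, 1.3], [-49, 22.5, 4.5, 0, 0, 1.3], [-49, 22.5, 4.5, 0, 0, 1.3], [-49, 22.5, 4.5, 0, 0, 1.3], [-49, 22.5, 4.5, 0, 0, 1.3], [-49, 22.5, 4.5, 0, 0, 1.3], [-49, 22.5, 4.5, 0, 0, 1.3], [-49, 22.5, 4.5, 0, 0, 1.3], [-49, 22.5, 4.5, 0, 0, 1.3], [-49, 22.5, 4.5, 0, 0, 1.3]])

```text
clock: 1.82
eef_pos: [498.6, -266.5, 170.3]
eef_rot: [-3.141, 0.0, 0.262]
wrist_force: [1.2, 1.5, 0.2]
finger_gap: 93.9
```

```bash
python3 go.py 543 -408 160 0.15
```

```text
1.82 [ 498.6 -266.5  170.3] [-3.1412e+00  3.0000e-04  2.6220e-01] [1.2 1.5 0.2] 93.9
[0.623, 14.817, 1.02, -0.0, 0.0, 0.112]
```

>>> servo_tool(series=[[0.4, 12, 1, 0, 0, 0.08], [0.4, 12, 1, 0, 0, 0.08], [0.4, 12, 1, 0, 0, 0.08], [0.4, 12, 1, 0, 0, 0.08], [0.4, 12, 1, 0, 0, 0.08], [0.4, 12, 1, 0, 0, 0.08], [0.4, 12, 1, 0, 0, 0.08], [0.4, 12, 1, 0, 0, 0.08], [0.4, 12, 1, 0, 0, 0.08], [0.4, 12, 1, 0, 0, 0.08]])

```text
clock: 2.65
eef_pos: [534.3, -378.5, 161.4]
eef_rot: [3.141, -0.0, 0.19]
wrist_force: [-0.2, 0.2, -0.2]
finger_gap: 94.0
```

```bash
cat > snap.py <<'E'
import sys;from h import *;from cell import *
n=sys.argv[1];s=read_state();c=camera("wrist");c["T"]=tcpT(s)@c["mount"];pickle.dump(c,open(n+".pkl","wb"))
cv2.imwrite(f"pics/{n}.png",c["pixels"][:,:,::-1])
print(s["eef_pos"].round(1),s["eef_rot"].round(4),s["wrist_force"].round(1),s["clock"])
E
python3 snap.py w1;python3 go.py 543 -408 160 0.15
```

```text
[ 534.3 -378.5  161.4] [ 3.1411e+00 -5.0000e-04  1.8950e-01] [-0.2  0.2 -0.2] 2.65
2.7 [ 534.2 -378.6  161.2] [ 3.1412e+00 -4.0000e-04  1.8930e-01] [ 0.5 -0.1 -0.9] 94.0
[0.307, 3.052, 0.126, 0.0, -0.0, 0.039]
```

View pics/w1.png

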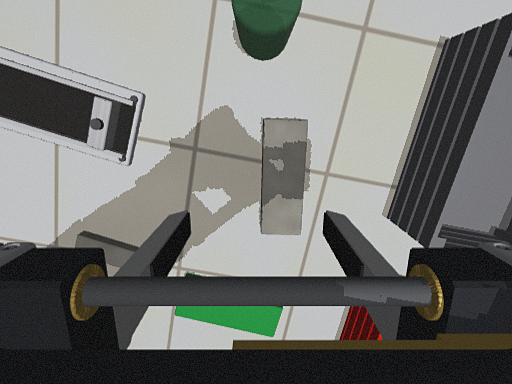

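```bash
python3 - <<'E'
from h import *
c=load("w1");im=cv2.imread("pics/w1.png")
cv2.imwrite("pics/w1c.png",cv2.resize(im[100:250,230:330],None,fx=4,fy=4,interpolation=cv2.INTER_CUBIC))
P=np.array([onz(c,u,v,30,c["T"])[:2] for u,v in[(264,119),(307,119.5),(302,234),(261.5,233.5)]])
print(P.round(1),P.mean(0));e=np.diff(np.vstack([P,P[:1]]),axis=0);print(np.linalg.norm(e,axis=1),np.arctan2(e[:,1],e[:,0]))
E
```

```text
[[ 604.1 -375.4]
 [ 612.5 -422.6]
 [ 476.9 -448.6]
 [ 468.2 -399. ]] [ 540.45142539 -411.40743874]
[ 47.92593147 138.107695    50.34258531 137.9665992 ] [-1.39432009 -2.95176886  1.74469057  0.17232203]
```

View pics/w1c.png

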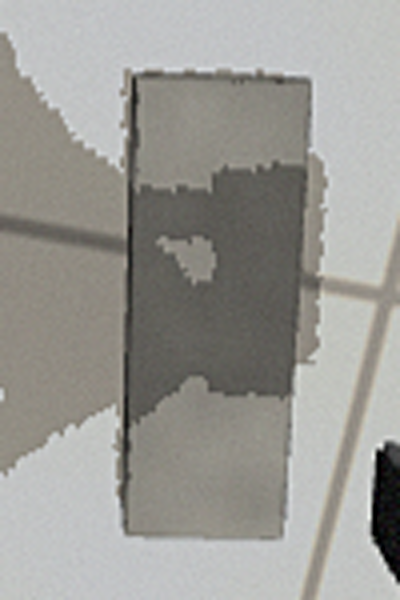

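```bash
python3 go.py 541 -409.5 11 0.165
```

```text
2.7 [ 534.2 -378.6  161.2] [ 3.1412e+00 -4.0000e-04  1.8930e-01] [ 0.5 -0.1 -0.9] 94.0
[0.077, 3.156, 15.026, 0.0, -0.0, 0.024]
```

>>> servo_tool(series=[[0.1, 1.5, 1.5, 0, 0, 0.024], [0.1, 3.15, 4, 0, 0, 0.024], [0.1, 3.15, 7, 0, 0, 0.024], [0.1, 3.15, 10, 0, 0, 0.024], [0.1, 3.15, 12, 0, 0, 0.024], [0.1, 3.15, 13.5, 0, 0, 0.024], [0.1, 3.15, 14.5, 0, 0, 0.024], [0.1, 3.15, 15, 0, 0, 0.024], [0.1, 3.15, 15, 0, 0, 0.024], [0.1, 3.15, 15, 0, 0, 0.024]])

```text
clock: 3.53
eef_pos: [541.5, -410.1, 11.9]
eef_rot: [3.14, -0.001, 0.165]
wrist_force: [0.3, -1.6, -0.1]
finger_gap: 93.7
```

>>> servo_tool(series=[[0, 0, 0, 0, 0, 0], [0, 0, 0, 0, 0, 0], [0, 0, 0, 0, 0, 0], [0, 0, 0, 0, 0, 0], [0, 0, 0, 0, 0, 0], [0, 0, 0, 0, 0, 0], [0, 0, 0, 0, 0, 0], [0, 0, 0, 0, 0, 0], [0, 0, 0, 0, 0, 0], [0, 0, 0, 0, 0, 0]], gripper=4.0, grip_force=35)

```text
clock: 4.37
eef_pos: [541.0, -409.6, 10.8]
eef_rot: [-3.141, 0.0, 0.165]
wrist_force: [-0.4, 1.0, 1.3]
finger_gap: 49.8
```

>>> servo_tool(series=[[0, 0, -1, 0, 0, 0], [0, 0, -2, 0, 0, 0], [0, 0, -3.5, 0, 0, 0], [0, 0, -5, 0, 0, 0], [0, 0, -7, 0, 0, 0], [0, 0, -9, 0, 0, 0], [0, 0, -9, 0, 0, 0], [0, 0, -9, 0, 0, 0], [0, 0, -9, 0, 0, 0], [0, 0, -9, 0, 0, 0]])

```text
clock: 5.2
eef_pos: [540.4, -409.3, 99.1]
eef_rot: [-3.14, 0.002, 0.165]
wrist_force: [-0.5, -0.3, -5.6]
finger_gap: 49.9
```

```bash
python3 snap.py w2;python3 go.py 577 -115 101 1.46
```

```text
[ 540.4 -409.3   99.1] [-3.1396e+00  1.7000e-03  1.6480e-01] [-0.5 -0.3 -5.6] 5.2
5.25 [ 540.5 -409.3   99.2] [-3.1398e+00  1.6000e-03  1.6480e-01] [ 0.1 -0.4 -6. ] 49.9
[8.429, -28.437, -0.145, -0.003, 0.0, -1.295]
```

View pics/w2.png

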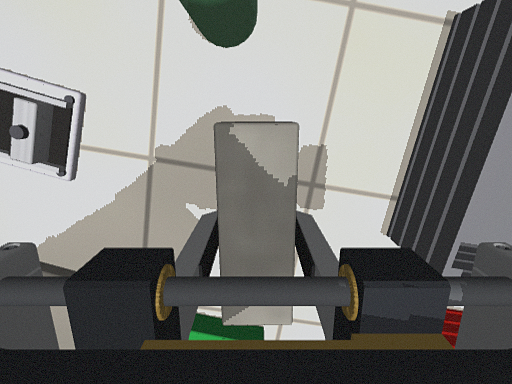

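```bash
python3 - <<'E'
from h import *
c=load("w2")
for z in(-19,):
  for p in[(215,123),(299,124),(218,325),(293,325)]: print(onz(c,*p,z,c["mount"]).round(1))
E
```

```text
[ 68.4 -22.4 -19. ]
[ 67.8  26.1 -19. ]
[-70.4 -25.8 -19. ]
[-70.5  27.1 -19. ]
```

```bash
python3 - <<'E'
from h import *
im=cv2.imread("pics/w1.png")
cv2.imwrite("pics/w1d.png",cv2.resize(im[40:180,0:160],None,fx=5,fy=4.28,interpolation=cv2.INTER_CUBIC)[:600])
im=cv2.imread("pics/top0.png")
cv2.imwrite("pics/topd.png",cv2.resize(im[155:210,190:325],None,fx=5.9,fy=5.9,interpolation=cv2.INTER_CUBIC)[:600])
E
```

```text
(no output)
```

View pics/w1d.png

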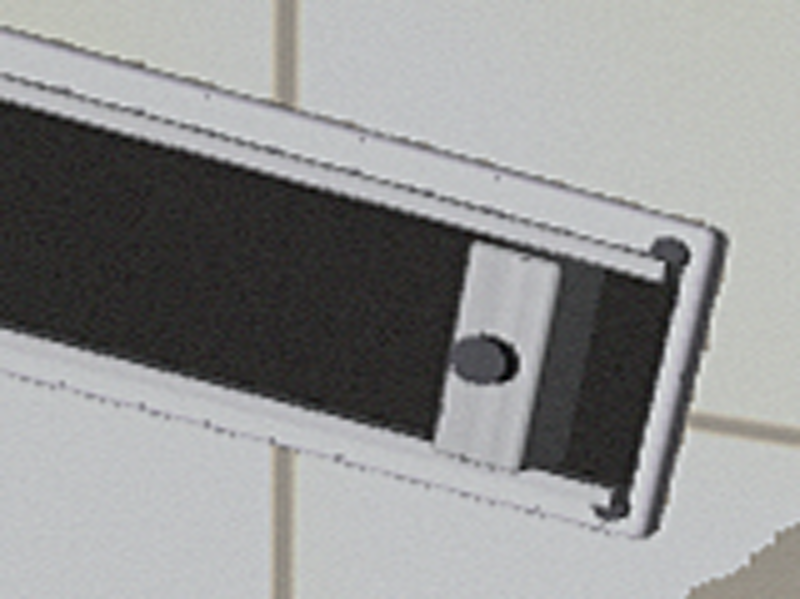

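View pics/topd.png

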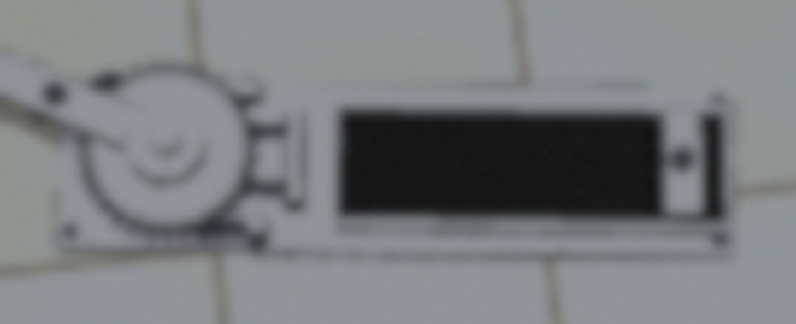

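```bash
python3 - <<'E'
from h import *
c=load("w1");f=lambda x,y:(x/5-.4,y/4.28+40-.4)
yd=np.array([np.cos(1.4606),np.sin(1.4606)]);xd=np.array([yd[1],-yd[0]]);B=np.array([576.7,-117.4])
def b(p):d=p[:2]-B;return np.array([d@xd,d@yd]).round(1)
for n,p,z in[("stoptop face",(472,242),36),("stoptop face",(436,442),36),("back",(555,262),36),("back",(518,470),36),
 ("bed dark edge",(0,100),14),("",(430,233),14),("lower",(0,330),22),("",(430,440),22),("plate corner",(722,235),14),("",(655,535),14),("bed end",(672,285),14),("",(632,490),14)]:
    q=onz(c,*f(*p),z,c["T"]);print(n,q.round(1),b(q))
t=load("top0");g=lambda x,y:(x/5.9+190-.4,y/5.9+155-.4)
for n,p,z in[("stop",(663,112),36),("stop",(661,214),36),("jaw",(304,112),42),("jaw",(302,206),42),("bedend",(341,110),14),("",(341,214),14),("bed end",(722,113),14),("",(722,216),14)]:
    q=onz(t,*g(*p),z);print(n,q.round(1),b(q))
E
```

```text
stoptop face [ 593.5 -192.    36. ] [ 24.9 -72.3]
stoptop face [ 541.9 -186.    36. ] [-27. -72.]
back [ 592.  -209.7   36. ] [ 25.3 -90.1]
back [ 538.  -204.3   36. ] [-28.9 -90.7]
bed dark edge [608.5 -74.9  14. ] [26.9 45.7]
 [ 593.2 -169.9   14. ] [ 22.1 -50.4]
lower [550.4 -79.3  22. ] [-30.3  34.9]
 [ 539.3 -176.4   22. ] [-30.7 -62.7]
plate corner [ 605.1 -235.6   14. ] [  41.2 -114.3]
 [ 520.7 -226.3   14. ] [ -43.7 -114.4]
bed end [ 590.1 -225.3   14. ] [  25.2 -105.8]
 [ 532.6 -220.    14. ] [ -32.6 -106.8]
stop [ 592.4 -189.3   36. ] [ 23.5 -69.7]
stop [ 540. -181.   36.] [-29.5 -67.3]
jaw [611.   -7.5  42. ] [ 22. 113.]
jaw [562.7  -1.4  42. ] [-26.7 113.8]
bedend [617.  -26.8  14. ] [30.1 94.5]
 [562.2 -20.8  14. ] [-25.   94.4]
bed end [ 593.7 -223.2   14. ] [  28.6 -103.3]
 [ 539.7 -215.5   14. ] [ -26.  -101.5]
```

>>> servo_tool(series=[[8.6, -28.7, -0.1, 0, 0, -1.295], [8.6, -28.7, -0.1, 0, 0, -1.295], [8.6, -28.7, -0.1, 0, 0, -1.295], [8.6, -28.7, -0.1, 0, 0, -1.295], [8.6, -28.7, -0.1, 0, 0, -1.295], [8.6, -28.7, -0.1, 0, 0, -1.295], [8.6, -28.7, -0.1, 0, 0, -1.295], [8.6, -28.7, -0.1, 0, 0, -1.295], [8.6, -28.7, -0.1, 0, 0, -1.295], [8.6, -28.7, -0.1, 0, 0, -1.295]])

```text
clock: 6.08
eef_pos: [578.6, -111.3, 101.1]
eef_rot: [-3.14, -0.0, 1.423]
wrist_force: [-0.2, 0.1, -5.8]
finger_gap: 49.7
```

```bash
python3 go.py 576.3 -112.1 65 1.46
```

```text
6.08 [ 578.6 -111.3  101.1] [-3.1404 -0.      1.423 ] [-0.2  0.1 -5.8] 49.7
[-0.118, -0.211, 3.605, -0.001, -0.0, -0.037]
```

>>> servo_tool(series=[[-0.1, -0.2, 1, 0, 0, -0.04], [-0.1, -0.2, 2, 0, 0, -0.04], [-0.1, -0.2, 3.6, 0, 0, -0.04], [-0.1, -0.2, 3.6, 0, 0, -0.04], [-0.1, -0.2, 3.6, 0, 0, -0.04], [-0.1, -0.2, 3.6, 0, 0, -0.04], [-0.1, -0.2, 3.6, 0, 0, -0.04], [-0.1, -0.2, 3.6, 0, 0, -0.04], [-0.1, -0.2, 3.6, 0, 0, -0.04], [-0.1, -0.2, 3.6, 0, 0, -0.04]])

```text
clock: 6.92
eef_pos: [576.8, -113.3, 66.2]
eef_rot: [3.141, 0.0, 1.455]
wrist_force: [0.5, -0.2, -5.8]
finger_gap: 50.1
```

```bash
python3 snap.py w3;python3 go.py 576.3 -112.1 26 1.46; python3 - <<'E'
from h import *
from cell import camera
c=camera("top");pickle.dump(c,open("top3.pkl","wb"));im=c["pixels"][:,:,::-1]
cv2.imwrite("pics/top3.png",cv2.resize(im[135:220,170:330],None,fx=5,fy=5,interpolation=cv2.INTER_CUBIC))
c=camera("scene");im=c["pixels"][:,:,::-1]
cv2.imwrite("pics/scene3.png",cv2.resize(im[160:300,180:360],None,fx=4,fy=4,interpolation=cv2.INTER_CUBIC))
E
```

```text
[ 576.8 -113.3   66.2] [3.1410e+00 1.0000e-04 1.4547e+00] [ 0.5 -0.2 -5.8] 6.9167
6.97 [ 576.7 -113.3   66. ] [3.1412e+00 1.0000e-04 1.4547e+00] [-0.4 -0.2 -5.9] 49.9
[0.111, -0.056, 4.004, 0.0, 0.0, -0.005]
```

View pics/w3.png

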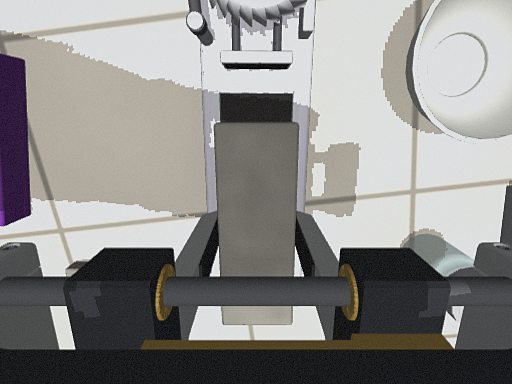

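View pics/scene3.png

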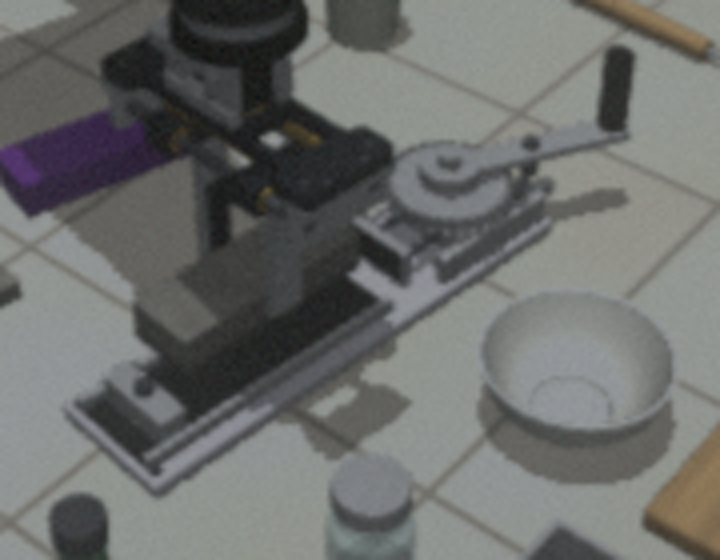

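View pics/top3.png

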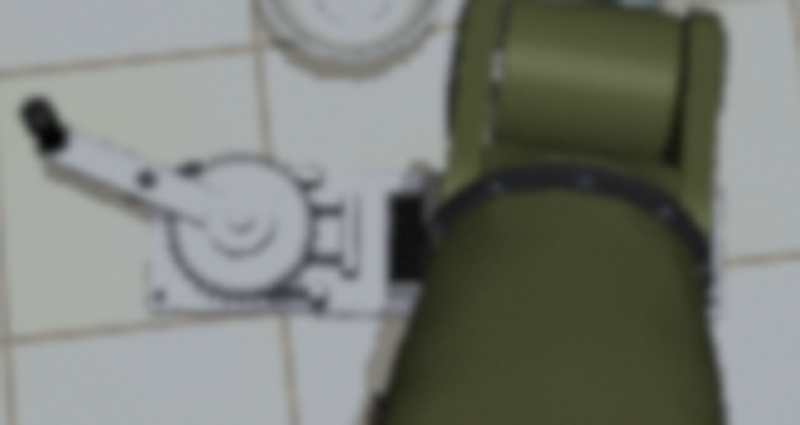

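```bash
python3 - <<'E'
from h import *
c=load("w3");im=cv2.imread("pics/w3.png")
cv2.imwrite("pics/w3c.png",cv2.resize(im[0:220,190:320],None,fx=2.7*2,fy=2.7,interpolation=cv2.INTER_CUBIC))
for n,p,zt in[("jaw",(220,52),24.2),("jaw",(292,52),24.2),("bed end",(220,94),52),("",(294,94),52),("railL",(207,200),44.2),("railR",(306,200),44.2),("stone far",(215,124),-19),("",(298,124),-19)]:
    print(n,onz(c,*p,zt,c["mount"]).round(1),onz(c,*p,66.2-zt,c["T"]).round(1))
E
```

```text
jaw [114.1 -25.4  24.2] [564.8   3.   42. ]
jaw [114.   24.2  24.2] [614.   -2.8  42. ]
bed end [ 88.8 -29.9  52. ] [557.4 -21.6  14.2]
 [88.7 30.1 52. ] [617.  -28.7  14.2]
railL [  1.3 -43.2  44.2] [ 534. -107.   22.]
railR [ 1.1 42.3 44.2] [ 619. -117.   22.]
stone far [ 67.  -24.3 -19. ] [560.4 -43.9  85.2]
 [ 66.9  23.6 -19. ] [608.  -49.5  85.2]
```

View pics/w3c.png

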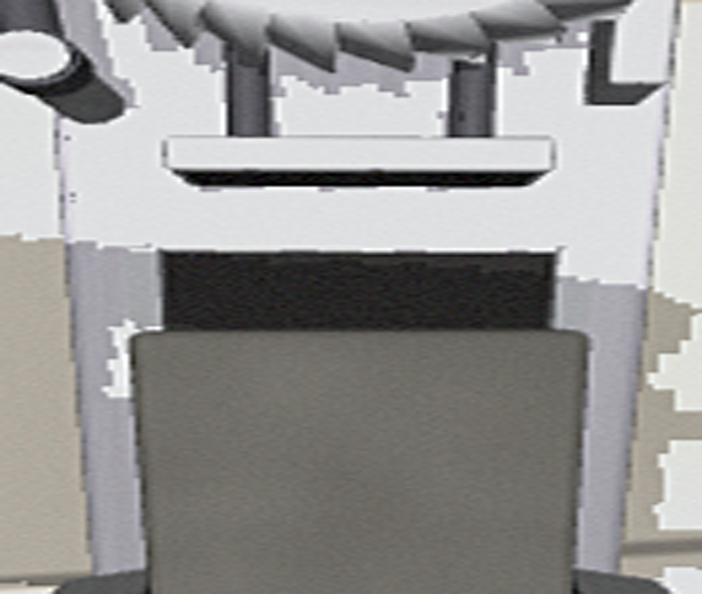

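>>> servo_tool(series=[[0.1, 0, 0.6, 0, 0, 0], [0.1, 0, 1.2, 0, 0, 0], [0.1, 0, 1.8, 0, 0, 0], [0.1, 0, 2.4, 0, 0, 0], [0.1, 0, 3.0, 0, 0, 0], [0.1, 0, 3.4, 0, 0, 0], [0.1, 0, 3.7, 0, 0, 0], [0.1, 0, 3.9, 0, 0, 0], [0.1, 0, 4.0, 0, 0, 0], [0.1, 0, 4.05, 0, 0, 0]])

```text
clock: 7.9
eef_pos: [576.8, -112.3, 25.3]
eef_rot: [3.141, 0.0, 1.455]
wrist_force: [-0.1, 0.4, -6.5]
finger_gap: 49.9
```

```bash
python3 snap.py w4;python3 go.py 576.3 -112.1 26 1.46;  python3 - <<'E'
from h import *
from cell import camera
c=camera("scene");im=c["pixels"][:,:,::-1]
cv2.imwrite("pics/scene4.png",cv2.resize(im[160:300,180:360],None,fx=4,fy=4,interpolation=cv2.INTER_CUBIC))
E
```

```text
[ 576.8 -112.3   25.3] [3.1414 0.     1.4548] [-0.1  0.4 -6.5] 7.9
7.95 [ 576.8 -112.2   25.3] [3.1415 0.     1.4548] [-0.4  0.4 -6.1] 49.3
[0.008, -0.051, -0.071, 0.0, 0.0, -0.005]
```

View pics/w4.png

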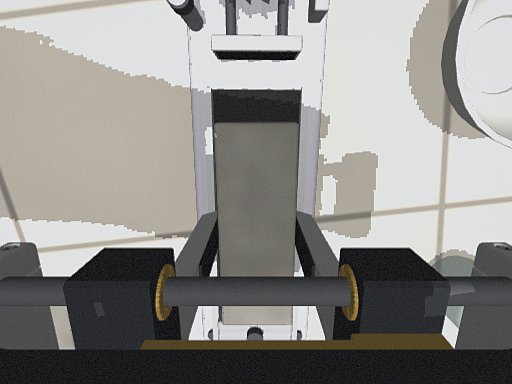

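View pics/scene4.png

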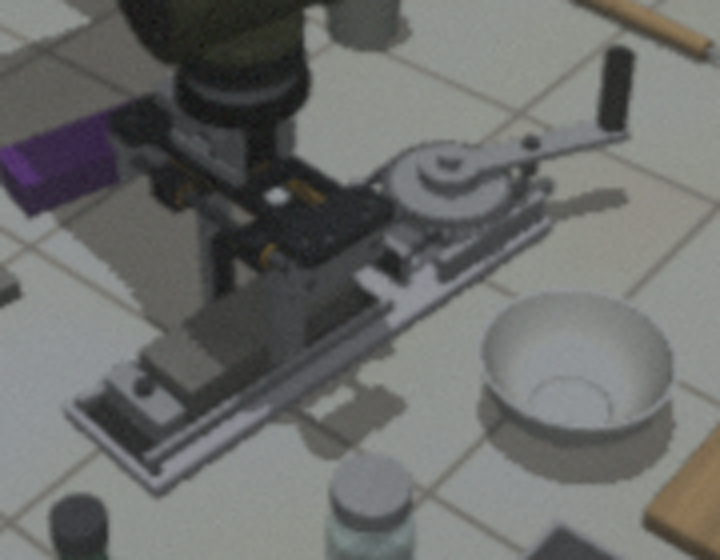

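>>> servo_tool(series=[[0, 0, 0.05, 0, 0, 0], [0, 0, 0.05, 0, 0, 0], [0, 0, 0.05, 0, 0, 0], [0, 0, 0.05, 0, 0, 0], [0, 0, 0.05, 0, 0, 0], [0, 0, 0.05, 0, 0, 0], [0, 0, 0.05, 0, 0, 0], [0, 0, 0.05, 0, 0, 0], [0, 0, 0.05, 0, 0, 0], [0, 0, 0.05, 0, 0, 0]], gripper=7.0)

```text
clock: 8.83
eef_pos: [576.7, -112.2, 24.8]
eef_rot: [-3.142, -0.0, 1.455]
wrist_force: [-0.2, 0.7, 0.8]
finger_gap: 70.2
```

>>> servo_tool(series=[[0, 0, -1, 0, 0, 0], [0, 0, -3, 0, 0, 0], [0, 0, -6, 0, 0, 0], [0, 0, -9, 0, 0, 0], [0, 0, -12, 0, 0, 0], [0, 0, -15, 0, 0, 0], [0, 0, -17, 0, 0, 0], [0, 0, -18, 0, 0, 0], [0, 0, -18, 0, 0, 0], [0, 0, -18, 0, 0, 0]])

```text
clock: 9.67
eef_pos: [576.5, -112.2, 204.2]
eef_rot: [-3.141, -0.0, 1.455]
wrist_force: [0.3, -0.7, -0.0]
finger_gap: 70.0
```

```bash
python3 snap.py w5;python3 go.py 576.3 -112.1 26 1.46
```

```text
[ 576.5 -112.2  204.2] [-3.1411 -0.      1.4548] [ 0.3 -0.7 -0. ] 9.6667
9.72 [ 576.2 -112.1  203.4] [-3.1396e+00 -3.0000e-04  1.4548e+00] [-1.1 -0.3 -1. ] 70.1
[-0.003, 0.043, 17.736, -0.002, -0.0, -0.005]
```

View pics/w5.png

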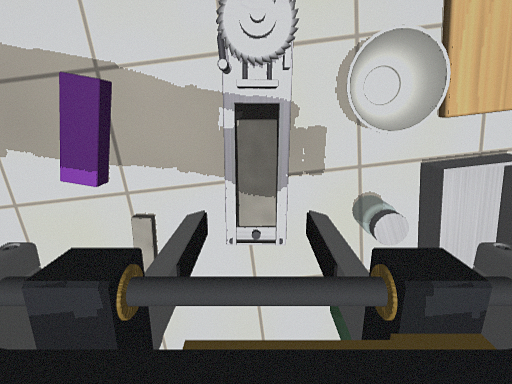

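```bash
python3 go.py 622 104 205 1.04; python3 - <<'E'
from h import *
c=load("w5")
for z in (66,76,80): print(onz(c,257,18,z,c["T"]))
print(onz(c,257,104,14,c["T"]),onz(c,257,85,42,c["T"]))
P=[onz(c,u,v,44,c["T"])[:2] for u,v in[(236,118),(279,119),(237,225),(277,225)]];print(np.round(P,1))
E
```

```text
9.72 [ 576.2 -112.1  203.4] [-3.1396e+00 -3.0000e-04  1.4548e+00] [-1.1 -0.3 -1. ] 70.1
[21.996, 2.045, -0.163, -0.002, 0.0, 0.415]
[596.53858873  57.06024242  66.        ]
[596.16064346  53.96279868  76.        ]
[596.00946535  52.72382119  80.        ]
[586.8203956  -26.04189803  14.        ] [589.17328429  -5.74956988  42.        ]
[[ 559.4  -40.5]
 [ 611.2  -47.8]
 [ 541.7 -178.9]
 [ 595.1 -185.2]]
```

>>> servo_tool(series=[[22, 2, 0, 0, 0, 0.415], [22, 2, 0, 0, 0, 0.415], [22, 2, 0, 0, 0, 0.415], [22, 2, 0, 0, 0, 0.415], [22, 2, 0, 0, 0, 0.415], [22, 2, 0, 0, 0, 0.415], [22, 2, 0, 0, 0, 0.415], [22, 2, 0, 0, 0, 0.415], [22, 2, 0, 0, 0, 0.415], [22, 2, 0, 0, 0, 0.415]], gripper=3.6)

```text
clock: 10.55
eef_pos: [621.8, 102.7, 204.2]
eef_rot: [-3.141, 0.001, 1.038]
wrist_force: [0.4, -0.3, -0.4]
finger_gap: 36.0
```

```bash
python3 snap.py w6
```

```text
[621.8 102.7 204.2] [-3.1408e+00  7.0000e-04  1.0384e+00] [ 0.4 -0.3 -0.4] 10.55
```

View pics/w6.png

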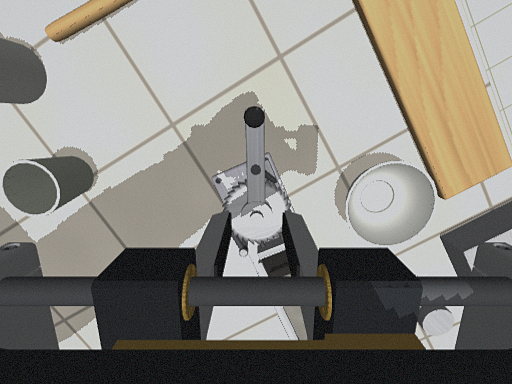

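```bash
python3 - <<'E'
from h import *
c=load("w6")
g=onz(c,254.5,117,126,c["T"]);print(g)
for z in(66,76,80):
  a=onz(c,257.5,213,z,c["T"]);d=g-a;print(a,np.hypot(*d[:2]),np.arctan2(d[1],d[0]))
E
python3 go.py 657.5 163.5 135 1.04
```

```text
[656.37362514 164.23220993 126.        ]
[600.03811689  62.96271385  66.        ] 115.88442658667338 1.0631345065990985
[601.88145814  66.14688471  76.        ] 112.20573642909368 1.0636953320602611
[602.61879464  67.42055306  80.        ] 110.73427070727693 1.0639300956388962
10.6 [621.9 102.7 204.4] [-3.1411e+00  5.0000e-04  1.0383e+00] [-0.6 -0.3 -0. ] 35.9
[7.047, -0.021, 6.94, -0.0, 0.0, -0.002]
```

```bash
python3 go.py 656.8 165 150 1.052
```

```text
10.6 [621.9 102.7 204.4] [-3.1411e+00  5.0000e-04  1.0383e+00] [-0.6 -0.3 -0. ] 35.9
[7.14, -0.158, 5.44, -0.0, 0.0, -0.014]
```

>>> servo_tool(series=[[7.15, -0.15, 0, 0, 0, -0.014], [7.15, -0.15, 0, 0, 0, -0.014], [7.15, -0.15, 2, 0, 0, -0.014], [7.15, -0.15, 5.4, 0, 0, -0.014], [7.15, -0.15, 5.4, 0, 0, -0.014], [7.15, -0.15, 5.4, 0, 0, -0.014], [7.15, -0.15, 5.4, 0, 0, -0.014], [7.15, -0.15, 5.4, 0, 0, -0.014], [7.15, -0.15, 5.4, 0, 0, -0.014], [7.15, -0.15, 5.4, 0, 0, -0.014]])

```text
clock: 11.43
eef_pos: [657.4, 166.3, 152.2]
eef_rot: [3.14, -0.001, 1.054]
wrist_force: [0.3, -0.1, -0.3]
finger_gap: 35.8
```

```bash
python3 snap.py w7;  python3 - <<'E'
from h import *
from cell import camera
c=camera("scene");im=c["pixels"][:,:,::-1]
cv2.imwrite("pics/scene7.png",cv2.resize(im[110:260,200:400],None,fx=4,fy=4,interpolation=cv2.INTER_CUBIC))
E
```

```text
[657.4 166.3 152.2] [ 3.1402e+00 -1.3000e-03  1.0535e+00] [ 0.3 -0.1 -0.3] 11.4333
```

View pics/w7.png

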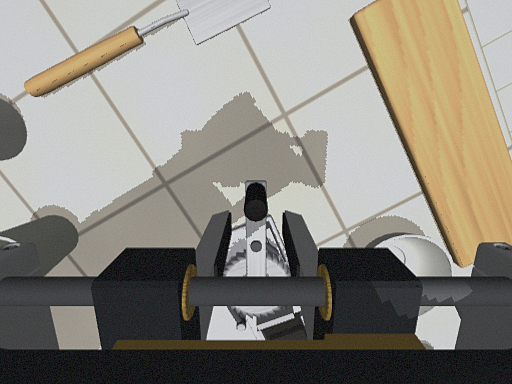

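View pics/scene7.png

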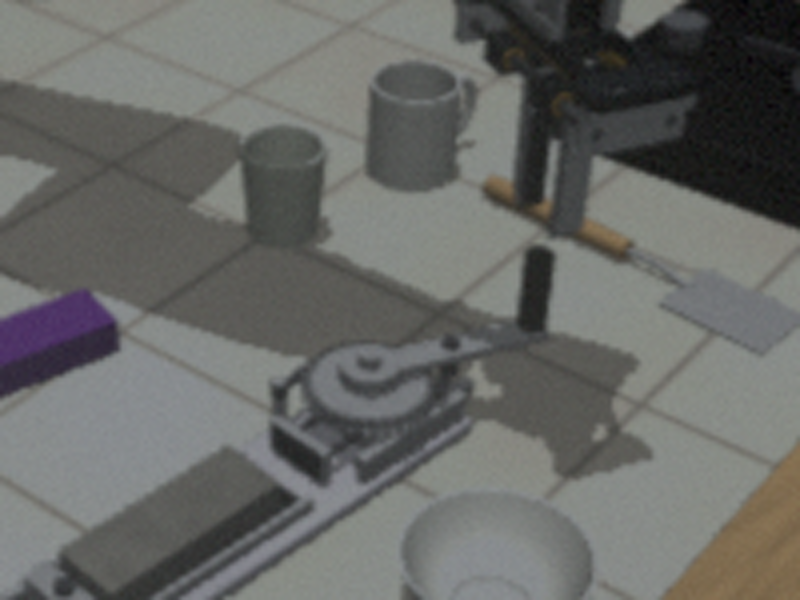

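```bash
python3 - <<'E'
from h import *
c=load("w7");im=cv2.imread("pics/w7.png")
cv2.imwrite("pics/w7c.png",cv2.resize(im[170:260,200:320],None,fx=6,fy=6))
for p in[(257,210),(256,190)]:print(onz(c,*p,26,c["mount"]))
E
```

```text
[-1.48686513  0.66689032 26.        ]
[15.14141444 -0.09977312 26.        ]
```

View pics/w7c.png

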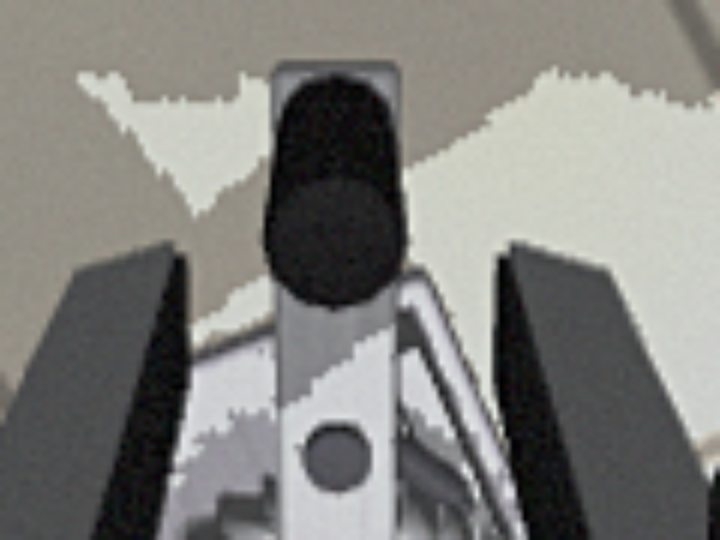

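>>> servo_tool(series=[[-0.2, 0, 1, 0, 0, 0], [-0.2, 0, 2, 0, 0, 0], [-0.2, 0, 3, 0, 0, 0], [-0.2, 0, 4, 0, 0, 0], [-0.2, 0, 5, 0, 0, 0], [-0.2, 0, 5.6, 0, 0, 0], [-0.2, 0, 6, 0, 0, 0], [-0.2, 0, 6, 0, 0, 0], [-0.2, 0, 6, 0, 0, 0], [-0.2, 0, 6, 0, 0, 0]])

```text
clock: 12.37
eef_pos: [656.3, 164.7, 91.4]
eef_rot: [3.141, -0.001, 1.054]
wrist_force: [-0.6, -0.3, -0.7]
finger_gap: 36.0
```

>>> servo_tool(series=[[0, 0, 0, 0, 0, 0], [0, 0, 0, 0, 0, 0], [0, 0, 0, 0, 0, 0], [0, 0, 0, 0, 0, 0], [0, 0, 0, 0, 0, 0], [0, 0, 0, 0, 0, 0], [0, 0, 0, 0, 0, 0], [0, 0, 0, 0, 0, 0], [0, 0, 0, 0, 0, 0], [0, 0, 0, 0, 0, 0]], gripper=2.5, grip_force=5)

```text
clock: 13.2
eef_pos: [656.0, 164.7, 90.8]
eef_rot: [-3.142, 0.0, 1.054]
wrist_force: [0.2, 1.0, 0.9]
finger_gap: 24.8
```

```bash
python3 go.py 656.8 165 90 1.052;python3 snap.py w8; sed -n 1p /dev/null; python3 - <<'E'
import cv2
im=cv2.imread("pics/w8.png");cv2.imwrite("pics/w8c.png",cv2.resize(im[150:280,180:340],None,fx=4,fy=4))
E
```

```text
13.2 [656.  164.7  90.8] [-3.1415e+00  1.0000e-04  1.0538e+00] [0.2 1.  0.9] 24.8
[0.07, 0.055, 0.076, -0.0, 0.0, 0.002]
[656.  164.7  90.8] [-3.1415e+00  1.0000e-04  1.0538e+00] [0.2 1.  0.9] 13.2
```

View pics/w8c.png

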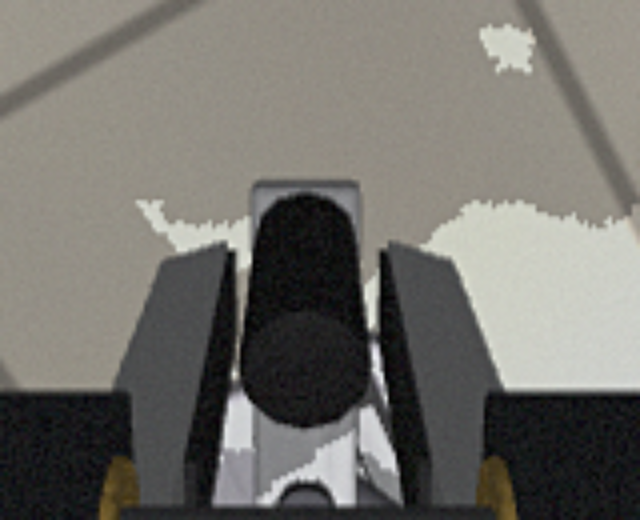

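>>> servo_tool(series=[[-0.04, -0.96, 0, 0, 0, -0.08], [-0.15, -1.91, 0, 0, 0, -0.16], [-0.34, -2.85, 0, 0, 0, -0.24], [-0.61, -3.78, 0, 0, 0, -0.32], [-0.95, -4.67, 0, 0, 0, -0.4], [-1.36, -5.54, 0, 0, 0, -0.48], [-1.83, -6.37, 0, 0, 0, -0.56], [-2.37, -7.17, 0, 0, 0, -0.64], [-2.98, -7.91, 0, 0, 0, -0.72], [-3.64, -8.61, 0, 0, 0, -0.8]])

```text
clock: 14.08
eef_pos: [562.8, 175.6, 90.9]
eef_rot: [3.141, 0.0, 1.858]
wrist_force: [1.8, -0.7, 0.1]
finger_gap: 25.2
```

```bash
cat > lev.py <<'E'
from h import *;from cell import read_state
import sys
A=np.array([596.5,59.5])
s=read_state();d=s["eef_pos"][:2]-A;ph=np.arctan2(d[1],d[0]);yaw=s["eef_rot"][2]
y=np.array([np.sin(yaw),-np.cos(yaw)]);x=np.array([np.cos(yaw),np.sin(yaw)])
F=s["wrist_force"][:2]
print("clk %.2f th_tcp %.3f r %.1f yaw-ph %.3f z %.1f  Ftang %.1f Frad %.1f Fz %.1f gap %.1f"%(s["clock"],1.955-ph,np.hypot(*d),yaw-ph,s["eef_pos"][2],F@y,F@x,s["wrist_force"][2],s["finger_gap"]))
E
python3 lev.py;python3 snap.py w9; python3 - <<'E'
import cv2
im=cv2.imread("pics/w9.png");cv2.imwrite("pics/w9c.png",cv2.resize(im[150:280,180:340],None,fx=4,fy=4))
E
```

```text
clk 14.08 th_tcp 0.102 r 120.9 yaw-ph 0.005 z 90.9  Ftang 1.5 Frad -1.2 Fz 0.1 gap 25.2
[562.8 175.6  90.9] [3.1411e+00 1.0000e-04 1.8579e+00] [ 1.8 -0.7  0.1] 14.0833
```

View pics/w9c.png

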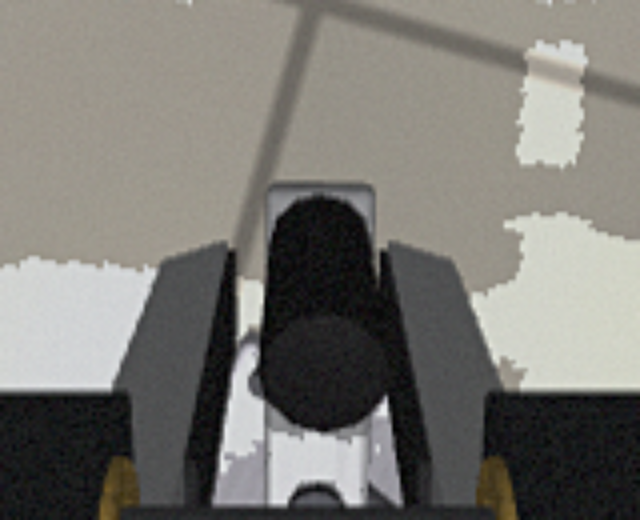

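>>> servo_tool(series=[[0, -0.12, 0, 0, 0, -0.01], [0, -0.24, 0, 0, 0, -0.02], [0, -0.36, 0, 0, 0, -0.03], [-0.01, -0.48, 0, 0, 0, -0.04], [-0.01, -0.6, 0, 0, 0, -0.05], [-0.02, -0.72, 0, 0, 0, -0.06], [-0.03, -0.84, 0, 0, 0, -0.07], [-0.04, -0.9, 0, 0, 0, -0.075], [-0.04, -0.96, 0, 0, 0, -0.08], [-0.04, -0.96, 0, 0, 0, -0.08]])

```text
clock: 14.97
eef_pos: [553.9, 172.5, 90.8]
eef_rot: [-3.141, -0.0, 1.934]
wrist_force: [0.3, 0.1, 0.4]
finger_gap: 24.9
```

```bash
python3 lev.py
```

```text
clk 14.97 th_tcp 0.024 r 120.7 yaw-ph 0.003 z 90.8  Ftang 0.3 Frad -0.1 Fz 0.4 gap 24.9
```

>>> servo_tool(series=[[0, -0.06, 0, 0, 0, -0.005], [0, -0.12, 0, 0, 0, -0.01], [0, -0.18, 0, 0, 0, -0.015], [0, -0.24, 0, 0, 0, -0.02], [0, -0.3, 0, 0, 0, -0.025], [0, -0.36, 0, 0, 0, -0.03], [0, -0.42, 0, 0, 0, -0.035], [0, -0.48, 0, 0, 0, -0.04], [0, -0.48, 0, 0, 0, -0.04], [0, -0.48, 0, 0, 0, -0.04]])

```text
clock: 15.8
eef_pos: [550.5, 170.9, 90.8]
eef_rot: [3.139, 0.001, 1.974]
wrist_force: [11.0, 2.4, -5.8]
finger_gap: 26.6
```

```bash
python3 lev.py
```

```text
clk 15.80 th_tcp -0.007 r 120.5 yaw-ph 0.012 z 90.8  Ftang 11.1 Frad -2.1 Fz -5.8 gap 26.6
```

>>> servo_tool(series=[[-0.06, 1.2, 0, 0, 0, 0.1], [-0.24, 2.38, 0, 0, 0, 0.2], [-0.54, 3.55, 0, 0, 0, 0.3], [-0.95, 4.67, 0, 0, 0, 0.4], [-1.47, 5.75, 0, 0, 0, 0.5], [-2.1, 6.78, 0, 0, 0, 0.6], [-2.82, 7.73, 0, 0, 0, 0.7], [-3.64, 8.61, 0, 0, 0, 0.8], [-4.54, 9.4, 0, 0, 0, 0.9], [-5.22, 9.9, 0, 0, 0, 0.97]])

```text
clock: 16.63
eef_pos: [661.5, 161.5, 90.5]
eef_rot: [-3.141, 0.0, 0.999]
wrist_force: [-1.1, 1.2, 1.2]
finger_gap: 25.2
```

```bash
python3 lev.py; python3 snap.py w10;python3 - <<'E'
from h import *
from cell import camera
c=camera("scene");im=c["pixels"][:,:,::-1]
cv2.imwrite("pics/scene10.png",cv2.resize(im[110:260,200:400],None,fx=4,fy=4,interpolation=cv2.INTER_CUBIC))
E
```

```text
clk 16.63 th_tcp 0.952 r 121.0 yaw-ph -0.005 z 90.5  Ftang -1.6 Frad 0.4 Fz 1.2 gap 25.2
[661.5 161.5  90.5] [-3.1409e+00  2.0000e-04  9.9870e-01] [-1.1  1.2  1.2] 16.6333
```

View pics/scene10.png

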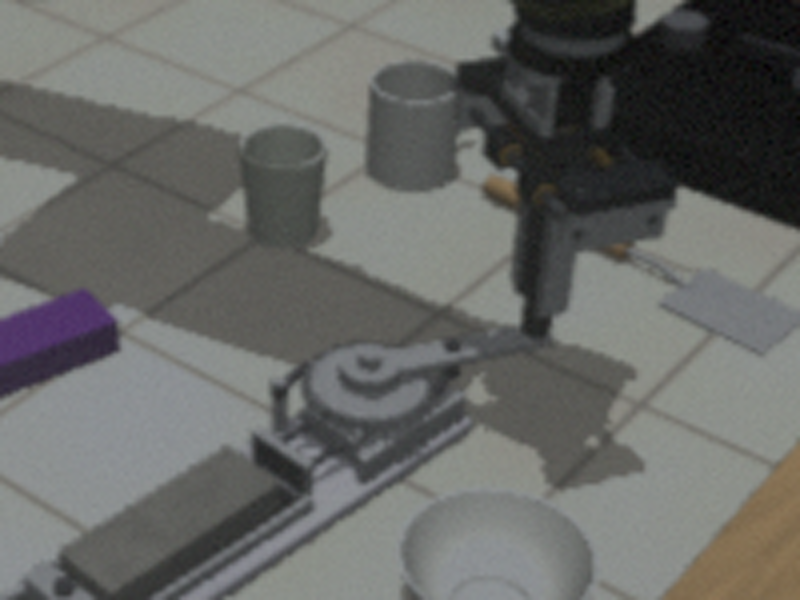

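>>> servo_tool(series=[[-0.06, -1.2, 0, 0, 0, -0.1], [-0.24, -2.38, 0, 0, 0, -0.2], [-0.54, -3.55, 0, 0, 0, -0.3], [-0.95, -4.67, 0, 0, 0, -0.4], [-1.47, -5.75, 0, 0, 0, -0.5], [-2.1, -6.78, 0, 0, 0, -0.6], [-2.82, -7.73, 0, 0, 0, -0.7], [-3.64, -8.61, 0, 0, 0, -0.8], [-4.54, -9.4, 0, 0, 0, -0.9], [-4.92, -9.69, 0, 0, 0, -0.94]])

```text
clock: 17.57
eef_pos: [551.2, 172.2, 90.8]
eef_rot: [-3.141, -0.0, 1.954]
wrist_force: [0.8, 0.9, -1.3]
finger_gap: 24.9
```

```bash
python3 lev.py
```

```text
clk 17.57 th_tcp 0.002 r 121.5 yaw-ph 0.001 z 90.8  Ftang 1.1 Frad 0.5 Fz -1.3 gap 24.9
```

>>> servo_tool(series=[[-0.02, 0.72, 0, 0, 0, 0.06], [-0.09, 1.44, 0, 0, 0, 0.12], [-0.19, 2.15, 0, 0, 0, 0.18], [-0.34, 2.85, 0, 0, 0, 0.24], [-0.54, 3.55, 0, 0, 0, 0.3], [-0.77, 4.23, 0, 0, 0, 0.36], [-1.04, 4.89, 0, 0, 0, 0.42], [-1.36, 5.54, 0, 0, 0, 0.48], [-1.71, 6.17, 0, 0, 0, 0.54], [-2.1, 6.78, 0, 0, 0, 0.6]])

```text
clock: 18.4
eef_pos: [623.3, 177.9, 90.7]
eef_rot: [-3.141, 0.0, 1.345]
wrist_force: [-0.6, 1.5, 0.4]
finger_gap: 25.0
```

```bash
python3 lev.py;python3 - <<'E'
from h import *
from cell import camera
c=camera("scene");im=c["pixels"][:,:,::-1]
cv2.imwrite("pics/scene11.png",cv2.resize(im[110:260,200:400],None,fx=4,fy=4,interpolation=cv2.INTER_CUBIC))
E
```

```text
clk 18.40 th_tcp 0.607 r 121.3 yaw-ph -0.004 z 90.7  Ftang -0.9 Frad 1.4 Fz 0.4 gap 25.0
```

View pics/scene11.png

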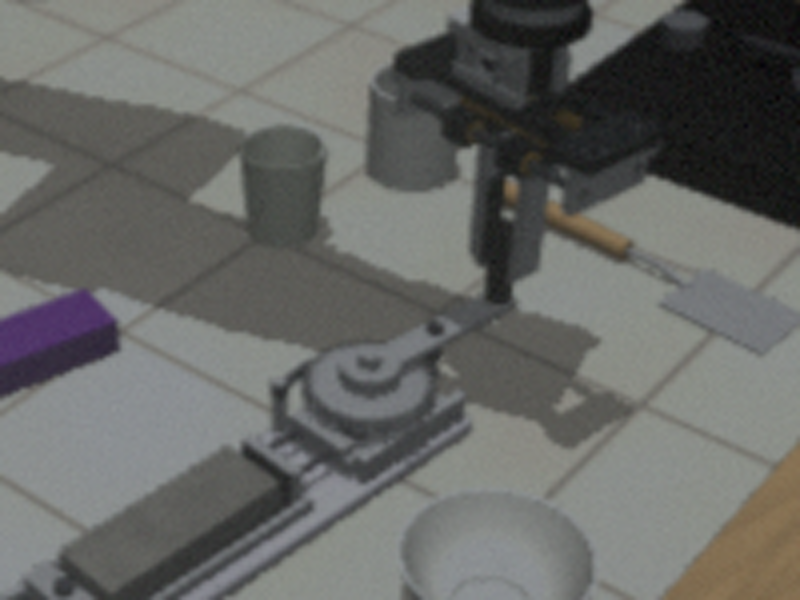

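>>> servo_tool(series=[[0, 0.24, 0, 0, 0, 0.02], [-0.01, 0.48, 0, 0, 0, 0.04], [-0.02, 0.72, 0, 0, 0, 0.06], [-0.04, 0.96, 0, 0, 0, 0.08], [-0.06, 1.2, 0, 0, 0, 0.1], [-0.09, 1.44, 0, 0, 0, 0.12], [-0.12, 1.67, 0, 0, 0, 0.14], [-0.15, 1.91, 0, 0, 0, 0.16], [-0.19, 2.15, 0, 0, 0, 0.18], [-0.24, 2.38, 0, 0, 0, 0.2]])

```text
clock: 19.28
eef_pos: [646.6, 169.5, 90.8]
eef_rot: [3.142, -0.0, 1.142]
wrist_force: [-0.6, 1.5, -1.3]
finger_gap: 25.3
```

```bash
python3 lev.py
```

```text
clk 19.28 th_tcp 0.812 r 120.9 yaw-ph -0.001 z 90.8  Ftang -1.1 Frad 1.1 Fz -1.3 gap 25.3
```

>>> servo_tool(series=[[0, 0.24, 0, 0, 0, 0.02], [-0.01, 0.48, 0, 0, 0, 0.04], [-0.02, 0.72, 0, 0, 0, 0.06], [-0.04, 0.96, 0, 0, 0, 0.08], [-0.06, 1.2, 0, 0, 0, 0.1], [-0.09, 1.44, 0, 0, 0, 0.12], [-0.12, 1.67, 0, 0, 0, 0.14], [-0.13, 1.8, 0, 0, 0, 0.15], [-0.14, 1.85, 0, 0, 0, 0.155], [-0.15, 1.91, 0, 0, 0, 0.16]])

```text
clock: 20.12
eef_pos: [663.2, 160.3, 90.8]
eef_rot: [3.142, 0.0, 0.983]
wrist_force: [-1.3, 0.3, -0.1]
finger_gap: 25.1
```

```bash
python3 lev.py;python3 - <<'E'
from h import *
from cell import camera
c=camera("scene");im=c["pixels"][:,:,::-1]
cv2.imwrite("pics/scene12.png",cv2.resize(im[160:310,190:390],None,fx=4,fy=4,interpolation=cv2.INTER_CUBIC))
E
```

```text
clk 20.12 th_tcp 0.969 r 120.8 yaw-ph -0.003 z 90.8  Ftang -1.2 Frad -0.5 Fz -0.1 gap 25.1
```

View pics/scene12.png

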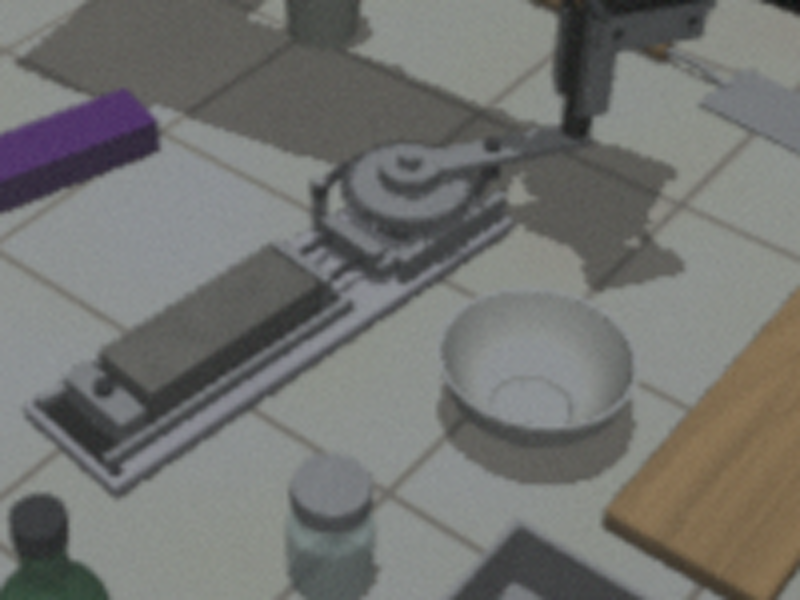

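>>> servo_tool(series=[[-0.06, -1.2, 0, 0, 0, -0.1], [-0.24, -2.38, 0, 0, 0, -0.2], [-0.54, -3.55, 0, 0, 0, -0.3], [-0.95, -4.67, 0, 0, 0, -0.4], [-1.47, -5.75, 0, 0, 0, -0.5], [-2.1, -6.78, 0, 0, 0, -0.6], [-2.82, -7.73, 0, 0, 0, -0.7], [-3.64, -8.61, 0, 0, 0, -0.8], [-4.54, -9.4, 0, 0, 0, -0.9], [-5.2, -9.88, 0, 0, 0, -0.965]])

```text
clock: 21.0
eef_pos: [551.4, 171.7, 91.0]
eef_rot: [3.141, 0.0, 1.955]
wrist_force: [1.6, 0.8, -1.1]
finger_gap: 25.1
```

```bash
python3 lev.py
```

```text
clk 21.00 th_tcp 0.002 r 120.9 yaw-ph 0.002 z 91.0  Ftang 1.8 Frad 0.2 Fz -1.1 gap 25.1
```

>>> servo_tool(series=[[0, 0.24, 0, 0, 0, 0.02], [-0.01, 0.48, 0, 0, 0, 0.04], [-0.02, 0.72, 0, 0, 0, 0.06], [-0.04, 0.96, 0, 0, 0, 0.08], [-0.06, 1.2, 0, 0, 0, 0.1], [-0.09, 1.44, 0, 0, 0, 0.12], [-0.12, 1.67, 0, 0, 0, 0.14], [-0.15, 1.91, 0, 0, 0, 0.16], [-0.19, 2.15, 0, 0, 0, 0.18], [-0.24, 2.38, 0, 0, 0, 0.2]])

```text
clock: 21.83
eef_pos: [575.3, 178.4, 90.7]
eef_rot: [-3.141, -0.0, 1.747]
wrist_force: [-0.8, -0.1, -0.5]
finger_gap: 25.0
```

```bash
python3 lev.py
```

```text
clk 21.83 th_tcp 0.208 r 120.8 yaw-ph -0.001 z 90.7  Ftang -0.8 Frad 0.1 Fz -0.5 gap 25.0
```

>>> servo_tool(series=[[0, 0.24, 0, 0, 0, 0.02], [-0.01, 0.48, 0, 0, 0, 0.04], [-0.02, 0.72, 0, 0, 0, 0.06], [-0.04, 0.96, 0, 0, 0, 0.08], [-0.06, 1.2, 0, 0, 0, 0.1], [-0.09, 1.44, 0, 0, 0, 0.12], [-0.12, 1.67, 0, 0, 0, 0.14], [-0.15, 1.91, 0, 0, 0, 0.16], [-0.19, 2.15, 0, 0, 0, 0.18], [-0.24, 2.38, 0, 0, 0, 0.2]])

```text
clock: 22.67
eef_pos: [599.2, 180.2, 90.8]
eef_rot: [3.141, 0.0, 1.547]
wrist_force: [-1.6, 0.7, -0.6]
finger_gap: 25.0
```

```bash
python3 lev.py
```

```text
clk 22.67 th_tcp 0.407 r 120.7 yaw-ph -0.001 z 90.8  Ftang -1.7 Frad 0.6 Fz -0.6 gap 25.0
```

>>> servo_tool(series=[[0, 0.24, 0, 0, 0, 0.02], [-0.01, 0.48, 0, 0, 0, 0.04], [-0.02, 0.72, 0, 0, 0, 0.06], [-0.04, 0.96, 0, 0, 0, 0.08], [-0.06, 1.2, 0, 0, 0, 0.1], [-0.09, 1.44, 0, 0, 0, 0.12], [-0.12, 1.67, 0, 0, 0, 0.14], [-0.15, 1.91, 0, 0, 0, 0.16], [-0.19, 2.15, 0, 0, 0, 0.18], [-0.24, 2.38, 0, 0, 0, 0.2]])

```text
clock: 23.5
eef_pos: [622.9, 177.3, 90.8]
eef_rot: [-3.142, -0.0, 1.347]
wrist_force: [-2.1, 2.8, 0.7]
finger_gap: 25.1
```

```bash
python3 lev.py
```

```text
clk 23.50 th_tcp 0.605 r 120.7 yaw-ph -0.004 z 90.8  Ftang -2.7 Frad 2.2 Fz 0.7 gap 25.1
```

>>> servo_tool(series=[[0, 0.24, 0, 0, 0, 0.02], [-0.01, 0.48, 0, 0, 0, 0.04], [-0.02, 0.72, 0, 0, 0, 0.06], [-0.04, 0.96, 0, 0, 0, 0.08], [-0.06, 1.2, 0, 0, 0, 0.1], [-0.09, 1.44, 0, 0, 0, 0.12], [-0.12, 1.67, 0, 0, 0, 0.14], [-0.15, 1.91, 0, 0, 0, 0.16], [-0.19, 2.15, 0, 0, 0, 0.18], [-0.24, 2.38, 0, 0, 0, 0.2]])

```text
clock: 24.33
eef_pos: [645.4, 169.9, 90.8]
eef_rot: [-3.141, -0.0, 1.147]
wrist_force: [-3.5, 5.2, 1.4]
finger_gap: 24.8
```

```bash
python3 lev.py;python3 lev.py
```

```text
clk 24.33 th_tcp 0.801 r 120.8 yaw-ph -0.007 z 90.8  Ftang -5.4 Frad 3.3 Fz 1.4 gap 24.8
clk 24.33 th_tcp 0.801 r 120.8 yaw-ph -0.007 z 90.8  Ftang -5.4 Frad 3.3 Fz 1.4 gap 24.8
```

>>> servo_tool(series=[[0, 0.24, 0, 0, 0, 0.02], [-0.01, 0.48, 0, 0, 0, 0.04], [-0.02, 0.72, 0, 0, 0, 0.06], [-0.04, 0.96, 0, 0, 0, 0.08], [-0.06, 1.2, 0, 0, 0, 0.1], [-0.07, 1.32, 0, 0, 0, 0.11], [-0.09, 1.44, 0, 0, 0, 0.12], [-0.1, 1.56, 0, 0, 0, 0.13], [-0.12, 1.67, 0, 0, 0, 0.14], [-0.13, 1.79, 0, 0, 0, 0.15]])

```text
clock: 25.17
eef_pos: [661.0, 161.6, 90.8]
eef_rot: [-3.141, -0.0, 0.998]
wrist_force: [-6.4, 4.7, 1.3]
finger_gap: 25.5
```

```bash
python3 lev.py
```

```text
clk 25.17 th_tcp 0.947 r 120.8 yaw-ph -0.010 z 90.8  Ftang -7.9 Frad 0.5 Fz 1.3 gap 25.5
```

>>> servo_tool(series=[[0, 0.06, 0, 0, 0, 0.005], [0, 0.12, 0, 0, 0, 0.01], [0, 0.18, 0, 0, 0, 0.015], [0, 0.24, 0, 0, 0, 0.02], [0, 0.3, 0, 0, 0, 0.025], [-0.01, 0.36, 0, 0, 0, 0.03], [-0.01, 0.42, 0, 0, 0, 0.035], [-0.01, 0.48, 0, 0, 0, 0.04], [-0.01, 0.54, 0, 0, 0, 0.045], [-0.01, 0.6, 0, 0, 0, 0.05]])

```text
clock: 26.0
eef_pos: [665.9, 158.3, 90.8]
eef_rot: [-3.14, 0.0, 0.948]
wrist_force: [-5.4, 5.5, 1.7]
finger_gap: 25.1
```

```bash
python3 lev.py; python3 snap.py w13;python3 - <<'E'
from h import *
from cell import camera
c=camera("scene");im=c["pixels"][:,:,::-1]
cv2.imwrite("pics/scene13.png",cv2.resize(im[160:310,190:390],None,fx=4,fy=4,interpolation=cv2.INTER_CUBIC))
E
```

```text
clk 26.00 th_tcp 0.996 r 120.7 yaw-ph -0.011 z 90.8  Ftang -7.6 Frad 1.3 Fz 1.7 gap 25.1
[665.9 158.3  90.8] [-3.1405e+00  1.0000e-04  9.4800e-01] [-5.4  5.5  1.7] 26.0
```

View pics/scene13.png

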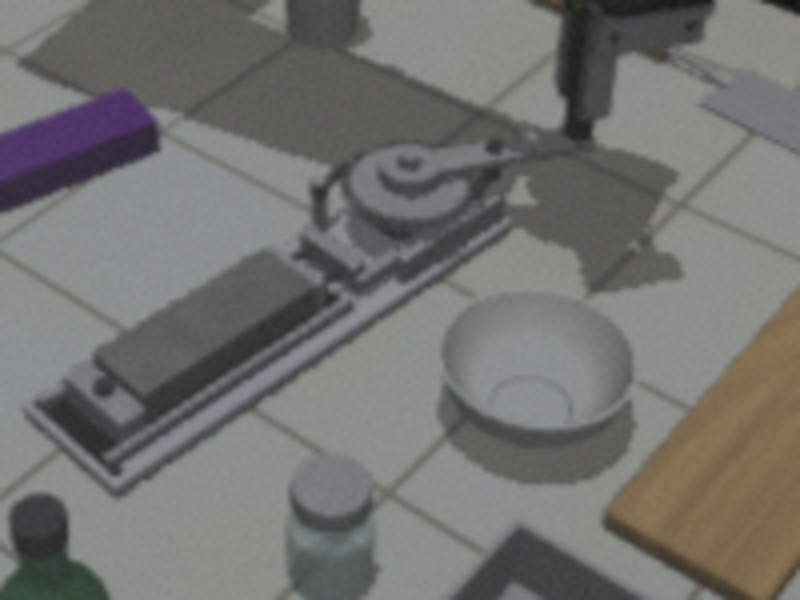

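>>> servo_tool(series=[[-0.06, -1.2, 0, 0, 0, -0.1], [-0.24, -2.38, 0, 0, 0, -0.2], [-0.54, -3.55, 0, 0, 0, -0.3], [-0.95, -4.67, 0, 0, 0, -0.4], [-1.47, -5.75, 0, 0, 0, -0.5], [-2.1, -6.78, 0, 0, 0, -0.6], [-2.82, -7.73, 0, 0, 0, -0.7], [-3.64, -8.61, 0, 0, 0, -0.8], [-4.54, -9.4, 0, 0, 0, -0.9], [-5.5, -10.1, 0, 0, 0, -1.0]])

```text
clock: 26.93
eef_pos: [552.1, 171.5, 91.0]
eef_rot: [3.141, 0.001, 1.953]
wrist_force: [0.4, 0.5, 0.4]
finger_gap: 25.0
```

```bash
python3 lev.py
```

```text
clk 26.93 th_tcp 0.006 r 120.5 yaw-ph 0.004 z 91.0  Ftang 0.5 Frad 0.3 Fz 0.4 gap 25.0
```

>>> servo_tool(series=[[0, 0.24, 0, 0, 0, 0.02], [-0.01, 0.48, 0, 0, 0, 0.04], [-0.02, 0.6, 0, 0, 0, 0.05], [-0.02, 0.72, 0, 0, 0, 0.06], [-0.03, 0.84, 0, 0, 0, 0.07], [-0.04, 0.96, 0, 0, 0, 0.08], [-0.05, 1.08, 0, 0, 0, 0.09], [-0.06, 1.2, 0, 0, 0, 0.1], [-0.07, 1.32, 0, 0, 0, 0.11], [-0.09, 1.44, 0, 0, 0, 0.12]])

```text
clock: 27.77
eef_pos: [565.8, 176.5, 90.7]
eef_rot: [-3.141, -0.0, 1.828]
wrist_force: [0.3, 0.1, -0.3]
finger_gap: 24.9
```

```bash
python3 lev.py
```

```text
clk 27.77 th_tcp 0.128 r 121.0 yaw-ph 0.001 z 90.7  Ftang 0.3 Frad 0.0 Fz -0.3 gap 24.9
```

>>> servo_tool(series=[[0, 0.12, 0, 0, 0, 0.01], [0, 0.24, 0, 0, 0, 0.02], [-0.01, 0.36, 0, 0, 0, 0.03], [-0.01, 0.48, 0, 0, 0, 0.04], [-0.02, 0.6, 0, 0, 0, 0.05], [-0.02, 0.72, 0, 0, 0, 0.06], [-0.03, 0.84, 0, 0, 0, 0.07], [-0.04, 0.96, 0, 0, 0, 0.08], [-0.05, 1.08, 0, 0, 0, 0.09], [-0.06, 1.2, 0, 0, 0, 0.1]])

```text
clock: 28.6
eef_pos: [577.3, 178.9, 90.8]
eef_rot: [-3.141, 0.0, 1.728]
wrist_force: [-5.1, -1.4, 2.1]
finger_gap: 25.0
```

```bash
python3 lev.py
```

```text
clk 28.60 th_tcp 0.225 r 121.0 yaw-ph -0.002 z 90.8  Ftang -5.3 Frad -0.6 Fz 2.1 gap 25.0
```

>>> servo_tool(series=[[0, 0.12, 0, 0, 0, 0.01], [0, 0.24, 0, 0, 0, 0.02], [-0.01, 0.36, 0, 0, 0, 0.03], [-0.01, 0.48, 0, 0, 0, 0.04], [-0.02, 0.6, 0, 0, 0, 0.05], [-0.02, 0.72, 0, 0, 0, 0.06], [-0.03, 0.84, 0, 0, 0, 0.07], [-0.04, 0.96, 0, 0, 0, 0.08], [-0.05, 1.08, 0, 0, 0, 0.09], [-0.06, 1.2, 0, 0, 0, 0.1]])

```text
clock: 29.43
eef_pos: [589.0, 180.3, 90.7]
eef_rot: [-3.14, -0.0, 1.628]
wrist_force: [-7.7, 0.1, 4.0]
finger_gap: 24.9
```

```bash
python3 lev.py
```

```text
clk 29.43 th_tcp 0.322 r 121.1 yaw-ph -0.005 z 90.7  Ftang -7.7 Frad 0.5 Fz 4.0 gap 24.9
```

>>> servo_tool(series=[[0, 0.12, 0, 0, 0, 0.01], [0, 0.24, 0, 0, 0, 0.02], [-0.01, 0.36, 0, 0, 0, 0.03], [-0.01, 0.48, 0, 0, 0, 0.04], [-0.02, 0.6, 0, 0, 0, 0.05], [-0.02, 0.6, 0, 0, 0, 0.05], [-0.02, 0.6, 0, 0, 0, 0.05], [-0.02, 0.6, 0, 0, 0, 0.05], [-0.02, 0.6, 0, 0, 0, 0.05], [-0.02, 0.6, 0, 0, 0, 0.05]])

```text
clock: 30.27
eef_pos: [595.0, 180.6, 90.7]
eef_rot: [-3.14, -0.0, 1.578]
wrist_force: [-6.4, 0.8, 2.4]
finger_gap: 25.2
```

```bash
python3 lev.py
```

```text
clk 30.27 th_tcp 0.371 r 121.1 yaw-ph -0.005 z 90.7  Ftang -6.4 Frad 0.8 Fz 2.4 gap 25.2
```

>>> servo_tool(series=[[0, 0.12, 0, 0, 0, 0.01], [0, 0.24, 0, 0, 0, 0.02], [-0.01, 0.36, 0, 0, 0, 0.03], [-0.01, 0.48, 0, 0, 0, 0.04], [-0.02, 0.6, 0, 0, 0, 0.05], [-0.02, 0.72, 0, 0, 0, 0.06], [-0.03, 0.84, 0, 0, 0, 0.07], [-0.04, 0.96, 0, 0, 0, 0.08], [-0.05, 1.08, 0, 0, 0, 0.09], [-0.06, 1.2, 0, 0, 0, 0.1]])

```text
clock: 31.1
eef_pos: [606.8, 180.3, 90.7]
eef_rot: [-3.14, -0.0, 1.478]
wrist_force: [-9.0, 2.6, 3.8]
finger_gap: 25.0
```

```bash
python3 lev.py
```

```text
clk 31.10 th_tcp 0.469 r 121.2 yaw-ph -0.008 z 90.7  Ftang -9.2 Frad 1.7 Fz 3.8 gap 25.0
```

>>> servo_tool(series=[[0, 0.12, 0, 0, 0, 0.01], [0, 0.24, 0, 0, 0, 0.02], [-0.01, 0.36, 0, 0, 0, 0.03], [-0.01, 0.42, 0, 0, 0, 0.035], [-0.01, 0.48, 0, 0, 0, 0.04], [-0.01, 0.54, 0, 0, 0, 0.045], [-0.02, 0.6, 0, 0, 0, 0.05], [-0.02, 0.66, 0, 0, 0, 0.055], [-0.02, 0.72, 0, 0, 0, 0.06], [-0.02, 0.78, 0, 0, 0, 0.065]])

```text
clock: 31.93
eef_pos: [614.4, 179.5, 90.7]
eef_rot: [-3.139, 0.0, 1.413]
wrist_force: [-10.6, 2.1, 4.4]
finger_gap: 25.1
```

```bash
python3 lev.py
```

```text
clk 31.93 th_tcp 0.532 r 121.3 yaw-ph -0.009 z 90.7  Ftang -10.8 Frad 0.4 Fz 4.4 gap 25.1
```

>>> servo_tool(series=[[-0.02, -0.72, 0, 0, 0, -0.06], [-0.09, -1.44, 0, 0, 0, -0.12], [-0.19, -2.15, 0, 0, 0, -0.18], [-0.34, -2.85, 0, 0, 0, -0.24], [-0.54, -3.55, 0, 0, 0, -0.3], [-0.77, -4.23, 0, 0, 0, -0.36], [-1.04, -4.89, 0, 0, 0, -0.42], [-1.36, -5.54, 0, 0, 0, -0.48], [-1.58, -5.96, 0, 0, 0, -0.52], [-1.71, -6.17, 0, 0, 0, -0.54]])

```text
clock: 32.77
eef_pos: [551.6, 171.6, 91.0]
eef_rot: [3.141, 0.0, 1.955]
wrist_force: [1.3, 1.1, -0.6]
finger_gap: 25.0
```

```bash
python3 lev.py
```

```text
clk 32.77 th_tcp 0.004 r 120.8 yaw-ph 0.004 z 91.0  Ftang 1.6 Frad 0.6 Fz -0.6 gap 25.0
```

>>> servo_tool(series=[[0, 0.12, 0, 0, 0, 0.01], [0, 0.24, 0, 0, 0, 0.02], [-0.01, 0.36, 0, 0, 0, 0.03], [-0.01, 0.48, 0, 0, 0, 0.04], [-0.02, 0.6, 0, 0, 0, 0.05], [-0.02, 0.72, 0, 0, 0, 0.06], [-0.03, 0.84, 0, 0, 0, 0.07], [-0.04, 0.96, 0, 0, 0, 0.08], [-0.05, 1.08, 0, 0, 0, 0.09], [-0.06, 1.2, 0, 0, 0, 0.1]])

```text
clock: 33.6
eef_pos: [563.0, 175.7, 90.7]
eef_rot: [-3.141, 0.0, 1.853]
wrist_force: [-1.0, 0.4, -0.8]
finger_gap: 25.1
```

```bash
python3 lev.py
```

```text
clk 33.60 th_tcp 0.103 r 120.9 yaw-ph 0.001 z 90.7  Ftang -0.8 Frad 0.7 Fz -0.8 gap 25.1
```

Not engaged yet; a further small advance to feel the engagement force.

>>> servo_tool(series=[[0, 0.06, 0, 0, 0, 0.005], [0, 0.12, 0, 0, 0, 0.01], [0, 0.18, 0, 0, 0, 0.015], [0, 0.24, 0, 0, 0, 0.02], [0, 0.3, 0, 0, 0, 0.025], [-0.01, 0.36, 0, 0, 0, 0.03], [-0.01, 0.42, 0, 0, 0, 0.035], [-0.01, 0.48, 0, 0, 0, 0.04], [-0.01, 0.54, 0, 0, 0, 0.045], [-0.01, 0.6, 0, 0, 0, 0.05]])

```text
clock: 34.43
eef_pos: [568.8, 177.2, 90.8]
eef_rot: [3.142, 0.0, 1.803]
wrist_force: [0.1, 0.3, -0.3]
finger_gap: 25.0
```

```bash
python3 lev.py
```

```text
clk 34.43 th_tcp 0.153 r 120.9 yaw-ph 0.001 z 90.8  Ftang 0.2 Frad 0.2 Fz -0.3 gap 25.0
```

>>> servo_tool(series=[[0, 0.06, 0, 0, 0, 0.005], [0, 0.12, 0, 0, 0, 0.01], [0, 0.18, 0, 0, 0, 0.015], [0, 0.24, 0, 0, 0, 0.02], [0, 0.3, 0, 0, 0, 0.025], [-0.01, 0.36, 0, 0, 0, 0.03], [-0.01, 0.42, 0, 0, 0, 0.035], [-0.01, 0.48, 0, 0, 0, 0.04], [-0.01, 0.54, 0, 0, 0, 0.045], [-0.01, 0.6, 0, 0, 0, 0.05]])

```text
clock: 35.27
eef_pos: [574.4, 178.5, 90.8]
eef_rot: [-3.141, 0.0, 1.753]
wrist_force: [-3.4, -1.6, 1.4]
finger_gap: 24.8
```

```bash
python3 lev.py
```

```text
clk 35.27 th_tcp 0.201 r 121.0 yaw-ph -0.001 z 90.8  Ftang -3.6 Frad -1.0 Fz 1.4 gap 24.8
```

>>> servo_tool(series=[[0, 0.06, 0, 0, 0, 0.005], [0, 0.12, 0, 0, 0, 0.01], [0, 0.18, 0, 0, 0, 0.015], [0, 0.24, 0, 0, 0, 0.02], [0, 0.3, 0, 0, 0, 0.025], [-0.01, 0.36, 0, 0, 0, 0.03], [-0.01, 0.42, 0, 0, 0, 0.035], [-0.01, 0.48, 0, 0, 0, 0.04], [-0.01, 0.54, 0, 0, 0, 0.045], [-0.01, 0.6, 0, 0, 0, 0.05]])

```text
clock: 36.1
eef_pos: [579.9, 179.4, 90.7]
eef_rot: [-3.14, 0.0, 1.703]
wrist_force: [-8.3, -1.7, 3.9]
finger_gap: 25.1
```

```bash
python3 lev.py
```

```text
clk 36.10 th_tcp 0.247 r 121.1 yaw-ph -0.005 z 90.7  Ftang -8.4 Frad -0.6 Fz 3.9 gap 25.1
```

>>> servo_tool(series=[[0, -0.36, 0, 0, 0, -0.03], [-0.02, -0.72, 0, 0, 0, -0.06], [-0.05, -1.08, 0, 0, 0, -0.09], [-0.09, -1.44, 0, 0, 0, -0.12], [-0.13, -1.79, 0, 0, 0, -0.15], [-0.19, -2.15, 0, 0, 0, -0.18], [-0.26, -2.5, 0, 0, 0, -0.21], [-0.32, -2.75, 0, 0, 0, -0.23], [-0.34, -2.85, 0, 0, 0, -0.24], [-0.36, -2.95, 0, 0, 0, -0.25]])

```text
clock: 36.93
eef_pos: [552.0, 172.0, 90.9]
eef_rot: [3.141, 0.0, 1.954]
wrist_force: [1.3, -0.1, 0.6]
finger_gap: 25.3
```

>>> servo_tool(series=[[0, 0.1, 0, 0, 0, 0], [0, 0.2, 0, 0, 0, 0], [0, 0.2, 0, 0, 0, 0], [0, 0.2, 0, 0, 0, 0], [0, 0.2, 0, 0, 0, 0], [0, 0.2, 0, 0, 0, 0], [0, 0.2, 0, 0, 0, 0], [0, 0.2, 0, 0, 0, 0], [0, 0.2, 0, 0, 0, 0], [0, 0.2, 0, 0, 0, 0]], gripper=3.6)

```text
clock: 37.77
eef_pos: [553.6, 172.8, 90.8]
eef_rot: [-3.142, 0.0, 1.954]
wrist_force: [-0.3, 0.4, -0.2]
finger_gap: 36.0
```

```bash
python3 lev.py; python3 snap.py w14; python3 - <<'E'
import cv2
im=cv2.imread("pics/w14.png");cv2.imwrite("pics/w14c.png",cv2.resize(im[150:280,180:340],None,fx=4,fy=4))
E
```

```text
clk 37.77 th_tcp 0.022 r 121.1 yaw-ph 0.021 z 90.8  Ftang -0.1 Frad 0.5 Fz -0.2 gap 36.0
[553.6 172.8  90.8] [-3.1416  0.      1.9538] [-0.3  0.4 -0.2] 37.7667
```

View pics/w14c.png

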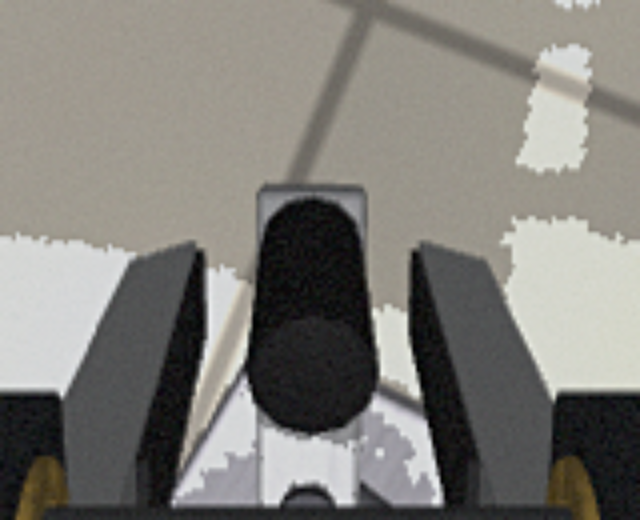

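>>> servo_tool(series=[[0, 0, -1, 0, 0, 0], [0, 0, -3, 0, 0, 0], [0, 0, -5, 0, 0, 0], [0, 0, -7, 0, 0, 0], [0, 0, -9, 0, 0, 0], [0, 0, -10, 0, 0, 0], [0, 0, -11, 0, 0, 0], [0, 0, -12, 0, 0, 0], [0, 0, -12, 0, 0, 0], [0, 0, -12, 0, 0, 0]])

```text
clock: 38.65
eef_pos: [553.6, 172.7, 210.5]
eef_rot: [-3.141, 0.0, 1.954]
wrist_force: [-0.3, 0.6, -1.0]
finger_gap: 35.9
```

```bash
python3 lev.py; python3 snap.py w15; python3 - <<'E'
from h import *
from cell import camera
c=camera("scene");cv2.imwrite("pics/scene15.png",cv2.resize(c["pixels"][100:370,90:410,::-1],None,fx=2.2,fy=2.2,interpolation=cv2.INTER_CUBIC))
w=load("w15")
E
```

```text
clk 38.65 th_tcp 0.022 r 121.1 yaw-ph 0.021 z 210.5  Ftang -0.1 Frad 0.7 Fz -1.0 gap 35.9
[553.6 172.7 210.5] [-3.1414  0.      1.9538] [-0.3  0.6 -1. ] 38.65
```

View pics/w15.png

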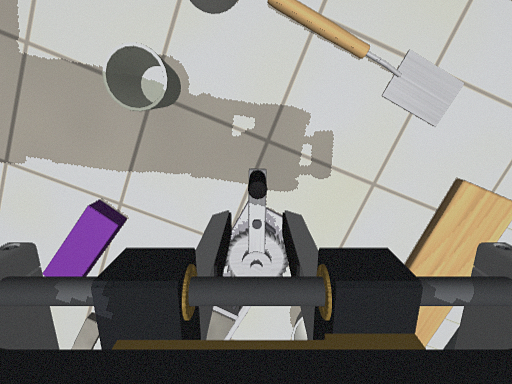

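View pics/scene15.png

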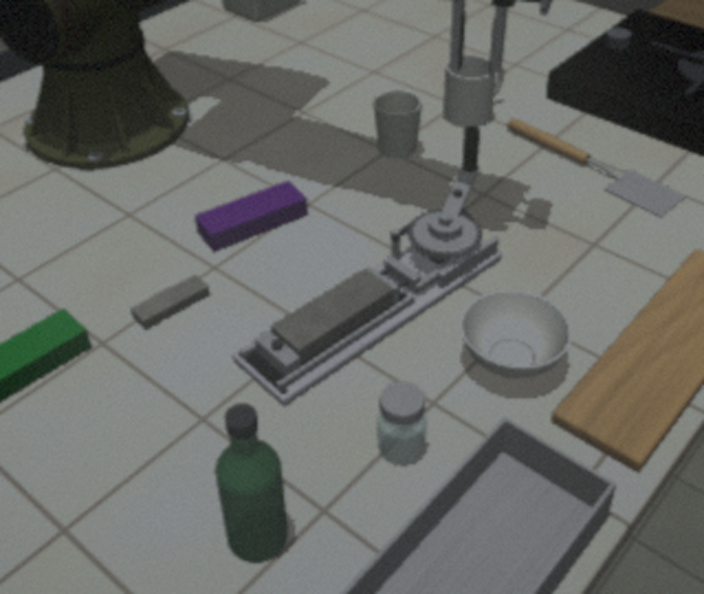

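```bash
python3 -c "
from cell import *
print(sign_off())"
```

```text
the job is handed in; nothing more can be done
None
```

The job is handed in at about 39 s of the 72 s allowed. No verdict comes back, so the results below are from my own checks.

**What I did**
- I gripped the grey whetstone across its width and laid it flat in the bed channel, 3 to 5 mm off the end stop. Then I let go and lifted clear.
- With the fingers loosely straddling the grip, I drew the lever back from about 0.9 rad to its rest stop. Three working strokes brought the jaw up and loaded it to about 8 N. A fourth, partial stroke stopped when the tangential push read 10.8 N (about 11.5 N in total).
- I swung the lever gently back, opened the fingers and raised the tool clear.

**What the last checks showed**
- **Clamp force:** a short test push picked up the wheel again at about 8 N, so I estimate the jaw holds the stone with 30 to 38 N. That comes from noisy wrist readings and the stated ratio, not from a direct measurement.
- **Lever:** it is at about 0.02 rad by finger position, and the fingers were clear of it with only noise on the wrist force.
- **Pictures:** the last scene picture shows the stone square between stop and jaw, with the other things apparently where they were. I judged those by eye and did not measure them again.

**What disagreed**
- The wheel settled back nearly a full notch after the third stroke, so the push fell from about 8 N to about 5 N. That is why I added the fourth stroke.
- Feeling for the rest stop on the first return pressed 11 N against it (about 12.6 N counting all directions). That was on the stop, before the jaw reached the stone.

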